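# Pack the pipe-threading die heads into their sprung-lid case

### The job

Pack up the threading kit: open the grey case's sprung lid and lean it fully back so that it stays, then put every die head lying on the bench fully home in a cup of its own, turned so that its lug lies in the cup's slot, and set the tapered stopper down fully into the neck of the oil flask in the case. When all are in, bring the lid down by its bar and ease it fully shut, never letting the spring snap it, and leave the other things on the bench alone.

Things in the scene. Friction and masses are not known exactly. Their poses are not given: they have to be found in the camera images.
- case: grey case fixed to the bench, 108 mm deep (its x) and 320 mm wide (its y): a shallow tray with 4 mm walls 30 mm high and a floor 5 mm thick, under a deep lid. Origin: centre of the underside; x towards the hinge at the back, z up. In it, in one row along y through its origin, 75 mm apart, stand three cups and the flask, in any order. Behind to its right stands a 0.49 m arbor press
- lid (a joint): lid angle, rad: 0 shut, grows as it opens, stop at 1.9 (leaning back 19 degrees past upright). Spring and weight pull it shut with up to 0.45 N m (3 N at the bar); only beyond about 1.7 does it fall back to the stop and stay; let go at less it snaps shut. The lid is a cover 47 mm deep; shut, its top is 78 mm above the bench
- lid_bar (a point): middle of the lid's round handle bar, 10 mm thick, 100 mm long, parallel to the case's y; shut, its centre is 50 mm in front of the lid, 65 mm above the bench. Moves on an arc of 162 mm radius about lid_hinge (turning about the case's +y as it opens). Can be pinched across from above at every lid angle, gripper upright, the bar turning between the pads
- lid_hinge (a point): middle of the lid's hinge line, which runs along the case's y at its back rim, 31 mm above the bench; fixed
- stopper: black rubber tapered stopper standing on its narrow end on the bench, 49 mm tall: taper 17 mm across at the foot to 22 mm at 18 mm up, then a flange 34 mm across from 18 to 23 mm up, then a round grip 22 mm across from 23 to 49 mm up. Origin: centre of the foot; z up
- flask_mouth (a point): centre of the mouth, at the rim, of the squat aluminium oil flask fixed in the case: rim 37 mm above the bench, neck bore 25 mm, outside 32 mm, body 52 mm across. z up. The stopper is home when its flange rests on the rim, its foot 18 mm below this point
- nipple_0: steel hex pipe nipple, 50 mm, a bystander on the bench; leave it alone. Origin: under its middle
- elbow_c: copper pipe elbow, 55 mm, a bystander on the bench; leave it alone. Origin: under its middle
- tape_roll: black roll of tape, 62 mm across, a bystander on the bench; leave it alone. Origin: under its middle
- die_1: die head on the bench: steel disc 48 mm across, 16 mm thick; one rim lug, 9 mm wide, 2 to 16 mm up, reaching 32 mm from the axis; hex hub 30 mm across flats, 16 to 46 mm up. 0.13 to 0.25 kg. Origin: centre of the underside; z up; x out along the lug; flats of the hub face +x, -x and every 60 degrees. Two or three are there; an absent one has no pose
- die_2: die head on the bench: steel disc 48 mm across, 16 mm thick; one rim lug, 9 mm wide, 2 to 16 mm up, reaching 32 mm from the axis; hex hub 30 mm across flats, 16 to 46 mm up. 0.13 to 0.25 kg. Origin: centre of the underside; z up; x out along the lug; flats of the hub face +x, -x and every 60 degrees. Two or three are there; an absent one has no pose
- die_3: die head on the bench: steel disc 48 mm across, 16 mm thick; one rim lug, 9 mm wide, 2 to 16 mm up, reaching 32 mm from the axis; hex hub 30 mm across flats, 16 to 46 mm up. 0.13 to 0.25 kg. Origin: centre of the underside; z up; x out along the lug; flats of the hub face +x, -x and every 60 degrees. Two or three are there; an absent one has no pose
- pocket_1: black round cup fixed on the case floor for one die head (any fits any): bore 52 mm, 14 mm deep, wall 5 mm, one slot 13 mm wide through the wall for the lug. Origin: centre of the bore at the floor, 5 mm above the bench; a seated die head has the same origin and axes; x out through the slot; z up. A lug that misses the slot rides on the wall top, 14 mm up
- pocket_2: black round cup fixed on the case floor for one die head (any fits any): bore 52 mm, 14 mm deep, wall 5 mm, one slot 13 mm wide through the wall for the lug. Origin: centre of the bore at the floor, 5 mm above the bench; a seated die head has the same origin and axes; x out through the slot; z up. A lug that misses the slot rides on the wall top, 14 mm up
- pocket_3: black round cup fixed on the case floor for one die head (any fits any): bore 52 mm, 14 mm deep, wall 5 mm, one slot 13 mm wide through the wall for the lug. Origin: centre of the bore at the floor, 5 mm above the bench; a seated die head has the same origin and axes; x out through the slot; z up. A lug that misses the slot rides on the wall top, 14 mm up
Not all that is in view belongs to the job. Leave any blue, orange or yellow look-alike of the die_1 alone.

How it is judged:
On the way, in this order (a step that is already met when the one before it is completed fails the run):
1. the lid is open and leaning back (value of joint lid above 1.75 rad), for 0.3 s.
2. every die head is home in a cup with its lug in the slot and the stopper is down in the flask, the lid still open (((horizontal distance between die_1 and pocket_1 below 0.005 m and z of die_1 in the frame of pocket_1 between -0.004 and 0.004 m and angle between the x axis of die_1 and the x axis of pocket_1, either way round below 0.15 rad and angle between die_1's own z axis and vertical below 0.1 rad) or (horizontal distance between die_1 and pocket_2 below 0.005 m and z of die_1 in the frame of pocket_2 between -0.004 and 0.004 m and angle between the x axis of die_1 and the x axis of pocket_2, either way round below 0.15 rad and angle between die_1's own z axis and vertical below 0.1 rad) or (horizontal distance between die_1 and pocket_3 below 0.005 m and z of die_1 in the frame of pocket_3 between -0.004 and 0.004 m and angle between the x axis of die_1 and the x axis of pocket_3, either way round below 0.15 rad and angle between die_1's own z axis and vertical below 0.1 rad)) and ((horizontal distance between die_2 and pocket_1 below 0.005 m and z of die_2 in the frame of pocket_1 between -0.004 and 0.004 m and angle between the x axis of die_2 and the x axis of pocket_1, either way round below 0.15 rad and angle between die_2's own z axis and vertical below 0.1 rad) or (horizontal distance between die_2 and pocket_2 below 0.005 m and z of die_2 in the frame of pocket_2 between -0.004 and 0.004 m and angle between the x axis of die_2 and the x axis of pocket_2, either way round below 0.15 rad and angle between die_2's own z axis and vertical below 0.1 rad) or (horizontal distance between die_2 and pocket_3 below 0.005 m and z of die_2 in the frame of pocket_3 between -0.004 and 0.004 m and angle between the x axis of die_2 and the x axis of pocket_3, either way round below 0.15 rad and angle between die_2's own z axis and vertical below 0.1 rad)) and ((horizontal distance between die_3 and pocket_1 below 0.005 m and z of die_3 in the frame of pocket_1 between -0.004 and 0.004 m and angle between the x axis of die_3 and the x axis of pocket_1, either way round below 0.15 rad and angle between die_3's own z axis and vertical below 0.1 rad) or (horizontal distance between die_3 and pocket_2 below 0.005 m and z of die_3 in the frame of pocket_2 between -0.004 and 0.004 m and angle between the x axis of die_3 and the x axis of pocket_2, either way round below 0.15 rad and angle between die_3's own z axis and vertical below 0.1 rad) or (horizontal distance between die_3 and pocket_3 below 0.005 m and z of die_3 in the frame of pocket_3 between -0.004 and 0.004 m and angle between the x axis of die_3 and the x axis of pocket_3, either way round below 0.15 rad and angle between die_3's own z axis and vertical below 0.1 rad)) and horizontal distance between stopper and flask_mouth below 0.006 m and z of stopper in the frame of flask_mouth below -0.014 m and angle between stopper's own z axis and vertical below 0.12 rad and value of joint lid above 1.5 rad), for 0.2 s.
3. the lid is shut (value of joint lid below 0.04 rad), for 0.2 s.
At the end, for the whole second after the job is handed in: the lid is shut (within 0.04 rad); every die head present is in a cup, within 5 mm of its centre and 4 mm of its floor, its lug in the slot (within 0.15 rad); the stopper's foot is at least 14 mm down in the flask neck, upright within 0.12 rad; all at rest (((horizontal distance between die_1 and pocket_1 below 0.005 m and z of die_1 in the frame of pocket_1 between -0.004 and 0.004 m and angle between the x axis of die_1 and the x axis of pocket_1, either way round below 0.15 rad and angle between die_1's own z axis and vertical below 0.1 rad) or (horizontal distance between die_1 and pocket_2 below 0.005 m and z of die_1 in the frame of pocket_2 between -0.004 and 0.004 m and angle between the x axis of die_1 and the x axis of pocket_2, either way round below 0.15 rad and angle between die_1's own z axis and vertical below 0.1 rad) or (horizontal distance between die_1 and pocket_3 below 0.005 m and z of die_1 in the frame of pocket_3 between -0.004 and 0.004 m and angle between the x axis of die_1 and the x axis of pocket_3, either way round below 0.15 rad and angle between die_1's own z axis and vertical below 0.1 rad)) and ((horizontal distance between die_2 and pocket_1 below 0.005 m and z of die_2 in the frame of pocket_1 between -0.004 and 0.004 m and angle between the x axis of die_2 and the x axis of pocket_1, either way round below 0.15 rad and angle between die_2's own z axis and vertical below 0.1 rad) or (horizontal distance between die_2 and pocket_2 below 0.005 m and z of die_2 in the frame of pocket_2 between -0.004 and 0.004 m and angle between the x axis of die_2 and the x axis of pocket_2, either way round below 0.15 rad and angle between die_2's own z axis and vertical below 0.1 rad) or (horizontal distance between die_2 and pocket_3 below 0.005 m and z of die_2 in the frame of pocket_3 between -0.004 and 0.004 m and angle between the x axis of die_2 and the x axis of pocket_3, either way round below 0.15 rad and angle between die_2's own z axis and vertical below 0.1 rad)) and ((horizontal distance between die_3 and pocket_1 below 0.005 m and z of die_3 in the frame of pocket_1 between -0.004 and 0.004 m and angle between the x axis of die_3 and the x axis of pocket_1, either way round below 0.15 rad and angle between die_3's own z axis and vertical below 0.1 rad) or (horizontal distance between die_3 and pocket_2 below 0.005 m and z of die_3 in the frame of pocket_2 between -0.004 and 0.004 m and angle between the x axis of die_3 and the x axis of pocket_2, either way round below 0.15 rad and angle between die_3's own z axis and vertical below 0.1 rad) or (horizontal distance between die_3 and pocket_3 below 0.005 m and z of die_3 in the frame of pocket_3 between -0.004 and 0.004 m and angle between the x axis of die_3 and the x axis of pocket_3, either way round below 0.15 rad and angle between die_3's own z axis and vertical below 0.1 rad)) and horizontal distance between stopper and flask_mouth below 0.006 m and z of stopper in the frame of flask_mouth below -0.014 m and angle between stopper's own z axis and vertical below 0.12 rad and value of joint lid below 0.04 rad and linear speed of each of die_1, die_2, die_3, stopper below 0.03 m/s); the robot touches nothing.
It fails at once if the lid snaps shut (closes faster than 3 rad/s) (velocity of joint lid below -3 rad/s).
It fails at once if the pipe nipple is disturbed (moved over 3 cm) (distance of nipple_0 from where it was at the start of the episode above 0.03 m).
It fails at once if the pipe elbow is disturbed (moved over 3 cm) (distance of elbow_c from where it was at the start of the episode above 0.03 m).
It fails at once if the tape roll is disturbed (moved over 3 cm) (distance of tape_roll from where it was at the start of the episode above 0.03 m).
Of die_1, die_2, die_3 only 2 to 3 are there at a start; the rules pass over those that are not, and their reading is None.
At some moment in a run one of die_1, die_2, die_3 may be knocked a few centimetres aside while the robot is not near it.
It also fails if it takes over 208 s, if anything falls off the work surface, if the arm or the gripper's body presses on something with over 40 N, if the wrist force passes 120 N, or if a joint passes its speed limit or range.

### The arm

A 7-joint arm with a two-finger parallel gripper is mounted at the origin on a cart in front of the work surface, level with it; the furniture and walls round the work are solid. World frame = base frame: x ahead of the robot, y to its left, z up, the work surface at z = 0. Lengths are in m, angles in rad, forces in N, time in s.
With the tool pointing down it reaches from about 0.4 to 0.875 m from the base axis. Payload 19.3 kg.
Tool frame: the origin (TCP) lies at the very end of the fingers, on their centre line; the grasp point (between the pads) lies 19 mm behind it; z points along the fingers, y is the direction in which the jaws open and shut (so a half turn about z gives the same grasp; the last joint's range is limited). The gripper opens to 85 mm and grips with 20 to 120 N. Pads are 22 mm wide; open, the fingers measure 114 mm over their backs; the gripper's body (76 mm by 85 mm) begins 54 mm behind the grasp point. The pads swing forward as they close: fully open they stand 13 mm farther back than shut.
Start: joints at [1.116, 0.521, -0.036, 1.599, 0.021, 1.021, -0.113], TCP at [0.235, -0.579, 0.194] pointing down, gripper open.
Joint ranges: [-2.91, 2.91], [-0.3, 2.13], [-1.5, 1.42], [0.17, 2.43], [-1.26, 4.41], [0.16, 1.93], [-2.52, 2.52]. Speed limits (rad/s): [1.89, 1.89, 2.39, 2.39, 3.01, 3.01, 3.01].

### API

Orientations are given as [roll, pitch, yaw] about the fixed x, y, z axes, in that order (R = Rz(yaw) Ry(pitch) Rx(roll)).
In Python, from workcell import bot, grab_frame, calibration, workorder gives the robot as it stands.
- The arm moves only by the tool move_arm, never from a script. Its arguments are lists of equal length, an entry for each row: "jaw": the closure in counts, from 0 (fully open) to 255 (shut); "dp": the shift along the tool's x, y, z in units of 800 mm (1.0 is 800 mm), a list of three; "rotation": the turn, a rotation vector about the tool's x, y, z in units of pi rad (1.0 is pi rad), a list of three. In form: {"jaw": [jaw, ...], "dp": [[dx, dy, dz], ...], "rotation": [[rx, ry, rz], ...]}. A call has 1 to 10 rows; each row shifts and turns the commanded pose from where the row before left it, along the tool's axes as they then stand; what a row does not reach is not made up. A row lasts 1/8 s, in which the tool goes at most 62.5 mm and 10.7 degrees, less where a joint would pass 70% of its speed; a pose out of reach is approached as far as the arm can. A call with a number of a shift or a turn outside -1 to 1 is refused whole. A call with a gripper value outside its range is refused whole. The fingers move at their own pace and stop on an object; "squeeze" is the grip in N (left out, the last holds). Time passes only in rows, so rows that do not move let the fingers close. It gives the time, the measured TCP pose, the force and the opening at its end, in the units of the state.
- bot.observe(): the state, without advancing time (a new reading comes with each control period).
- grab_frame(name): name is "side" or "top"; returns the picture (480x640x3 uint8, blue, green, red); there is no depth.
- calibration(name): a dict with "camera_matrix" (3x3 intrinsics, pixels), "dist" ([k1, k2, p1, p2, k3] as OpenCV has them; the pictures are not rectified), "T" (4x4, takes a point from camera to world coordinates). Camera axes: x right, y down, z forward; pixel columns grow to the right and rows downward; lengths in m; the calibration is good to about 2 mm. A picture is of the moment at which its call begins. calibration takes no time and is no camera call.
- workorder.job_done(): hands the job in, once; it reports no verdict.
The state is a dict: "clock": time; "qpos": joint angles; "qd": joint speeds; "joint_efforts": joint torques, N m; "position": TCP position; "tool_rot": TCP orientation; "force": force on the tool from outside, world axes, zero at the start; "moment": the same for the moment, N m; "grip_width": finger opening in m.
Only numpy, scipy, OpenCV 4.12 (cv2) and the standard library are available. Lean on these libraries where they do the work, as an engineer would, in place of code of your own. Each camera call takes 0.05 s, during which the arm holds its last target. There are 200 camera calls.

## Working session

There is one attempt and no reset: what is moved stays moved. The work goes in short steps, Python scripts to look and compute and a tool call to move; the robot and the scene stay as the last step left them, time stands still between calls to the robot, and variables do not carry over. Pictures are saved under pics/ and viewed, about 12 in all and at most 16, crops included, and the job is handed in when it is done.

Besides the shell and the picture viewer there is one more tool, called after "Call:" by a JSON object that holds its "op" and its "data", one argument or row to a line. move_arm: Moves the arm, as the interface text tells. Shifts and turns lie within -1 to 1; 1 stands for 800 mm of shift or pi rad of turn. Its arguments: {"type":"object","properties":{"jaw":{"type":"array","items":{"type":"number"}},"dp":{"type":"array","items":{"type":"array","items":{"type":"number","minimum":-1,"maximum":1}}},"rotation":{"type":"array","items":{"type":"array","items":{"type":"number","minimum":-1,"maximum":1}}},"squeeze":{"type":"number"}},"required":["jaw","dp","rotation"]}

```bash
mkdir -p pics; cat > h.py <<'E'
import numpy as np, cv2, json
from workcell import bot, grab_frame, calibration, workorder
from scipy.spatial.transform import Rotation as R
def cal(n):
    c=calibration(n); return np.array(c["camera_matrix"]),np.array(c["dist"],float),np.array(c["T"])
def ray(n,uv):
    K,d,T=cal(n); p=cv2.undistortPoints(np.array([[uv]],float),K,d)[0,0]
    return T[:3,3],T[:3,:3]@np.array([p[0],p[1],1.])
def onz(n,uv,z):
    o,r=ray(n,uv); return o+r*(z-o[2])/r[2]
def proj(n,P):
    K,d,T=cal(n); Ti=np.linalg.inv(T); P=np.atleast_2d(np.array(P,float))
    return cv2.projectPoints(P,cv2.Rodrigues(Ti[:3,:3])[0],Ti[:3,3],K,d)[0][:,0]
def snap(n,f):
    im=grab_frame(n); cv2.imwrite(f"pics/{f}.png",im); return im
def st():
    s=bot.observe(); print(round(s["clock"],2),np.round(s["position"],4),np.round(s["tool_rot"],4),"F",np.round(s["force"],1),"w",round(s["grip_width"],4),"q",np.round(s["qpos"],2)); return s
E
python3 - <<'E'
from h import *
st(); snap("top","t0"); snap("side","s0")
for n in("top","side"):
    K,d,T=cal(n); print(n,K.tolist(),d,T.round(3).tolist())
E
```

```text
0.0 [ 0.2344 -0.579   0.193 ] [-3.1405e+00  1.0000e-04  3.8470e-01] F [-0.2  0.3  0.6] w 0.0856 q [ 1.12  0.52 -0.04  1.6   0.02  1.02 -0.11]
top [[549.5813080515744, 0.0, 321.4606673200148], [0.0, 549.5813080515744, 246.84100201820755], [0.0, 0.0, 1.0]] [-0.15594607  0.          0.          0.          0.        ] [[-0.027, -0.997, 0.069, 0.415], [-1.0, 0.027, 0.005, 0.036], [-0.007, -0.069, -0.998, 1.411], [0.0, 0.0, 0.0, 1.0]]
side [[619.749947645488, 0.0, 320.0046717944784], [0.0, 619.749947645488, 233.6179365455944], [0.0, 0.0, 1.0]] [0.02639989 0.         0.         0.         0.        ] [[-0.909, -0.237, 0.341, 0.041], [-0.415, 0.482, -0.771, 1.079], [0.018, -0.843, -0.537, 0.793], [0.0, 0.0, 0.0, 1.0]]
```

View pics/t0.png

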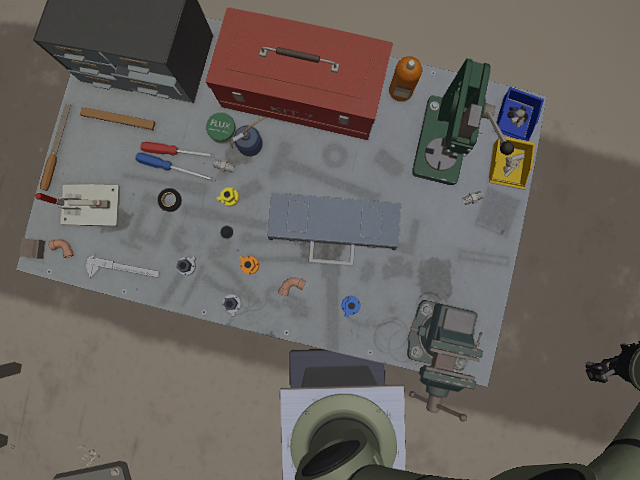

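View pics/s0.png

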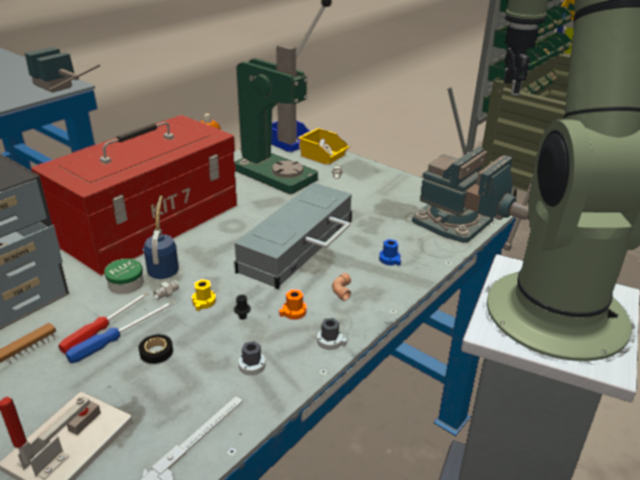

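Top view: the case is at about (335,220) with its bar at (331,258). Steel dies are at (186,266) and (232,303), the stopper at (227,232) and the near elbow at (292,287). I'll view enlarged crops for detail.

```bash
python3 - <<'E'
from h import *
t=cv2.imread("pics/t0.png"); s=cv2.imread("pics/s0.png")
def crop(im,x,y,w,h,k): return cv2.resize(im[y:y+h,x:x+w],None,fx=k,fy=k,interpolation=cv2.INTER_CUBIC)
a=crop(t,260,185,150,85,5)           #750x425
cv2.imwrite("pics/c0.png",a)
b=np.hstack([crop(t,166,246,40,40,5),crop(t,212,283,40,40,5),crop(t,207,212,40,40,5)])
c=np.hstack([crop(s,226,330,50,50,4),crop(s,305,308,50,50,4),crop(s,217,283,50,50,4)])
cv2.imwrite("pics/c1.png",np.vstack([b,c]))
E
```

```text
(no output)
```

View pics/c0.png

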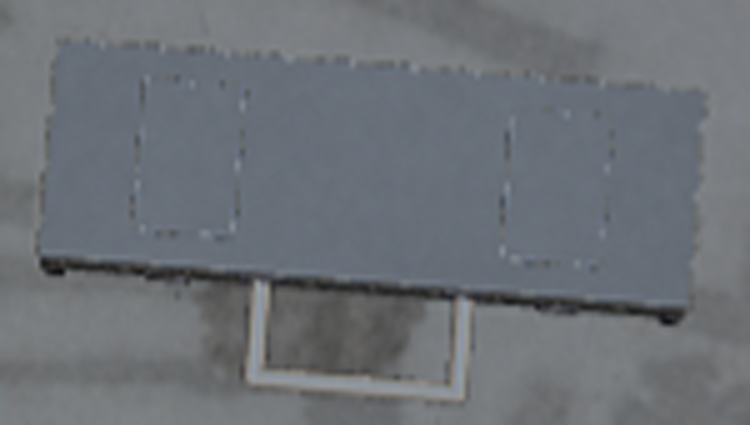

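View pics/c1.png

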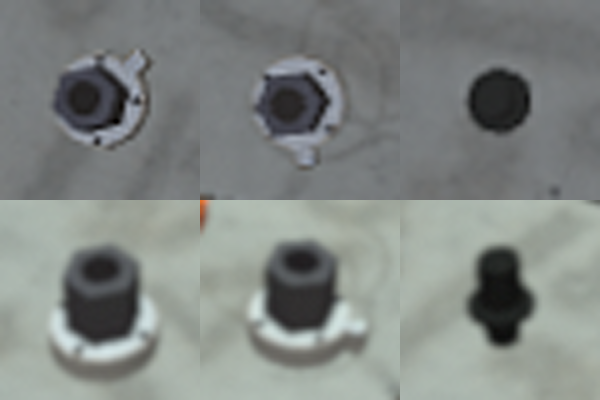

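```bash
python3 - <<'E'
from h import *
P=lambda l,n,uv,z: print(l,onz(n,uv,z).round(4))
c=[onz("top",p,.078) for p in[(271.4,193.4),(401.2,203.4),(397.4,246),(267.6,236)]]
for x in c: print(x.round(4))
print("size",[np.linalg.norm(c[i]-c[(i+1)%4]).round(4) for i in range(4)],"ctr",np.mean(c,0).round(4))
v=(c[0]+c[3]-c[1]-c[2]); print("case yaw deg", np.degrees(np.arctan2(-v[0],v[1])))
b=[onz("top",p,.065) for p in[(310,260.8),(353,264)]]; print("bar",b[0].round(4),b[1].round(4),np.mean(b,0).round(4),np.linalg.norm(b[0]-b[1]), np.degrees(np.arctan2(-(b[0]-b[1])[0],(b[0]-b[1])[1])))
def tri(a,b):
    o1,r1=ray("top",a);o2,r2=ray("side",b)
    A=np.c_[r1,-r2]; s=np.linalg.lstsq(A,o2-o1,rcond=None)[0]; p,q=o1+s[0]*r1,o2+s[1]*r2; return ((p+q)/2).round(4),np.linalg.norm(p-q).round(4)
for l,h,d,g,s in[("A",(182.8,265.4),(186.6,265.8),(194,257.4),(251.2,346.5)),("B",(228.8,303.6),(231.6,302.6),(233.2,314.4),(330.5,323))]:
    P(l+" hub",'top',h,.046);P(" disc",'top',d,.016);P(" side",'side',s,.046);print(tri(h,s))
    k=onz('top',g,.016);P(" lug",'top',g,.016); o=onz('top',h,.046)
    print("lug yaw",np.degrees(np.arctan2(*(k-o)[1::-1])),np.linalg.norm(k-o))
P("stop",'top',(226.8,232),.049);P("",'side',(241.5,296.8),.049);print(tri((226.8,232),(241.5,296.8)))
E
```

```text
[0.6428 0.1617 0.078 ]
[ 0.6094 -0.1561  0.078 ]
[ 0.505  -0.1428  0.078 ]
[0.538  0.1729 0.078 ]
size [np.float64(0.3195), np.float64(0.1053), np.float64(0.3174), np.float64(0.1054)] ctr [0.5738 0.0089 0.078 ]
case yaw deg -5.991338519043005
bar [0.4753 0.0713 0.065 ] [ 0.4646 -0.0338  0.065 ] [0.47   0.0188 0.065 ] 0.10567662940233591 -5.815431340210493
A hub [0.4729 0.3922 0.046 ]
 disc [0.4729 0.39   0.016 ]
 side [0.4718 0.391  0.046 ]
(array([0.4722, 0.3917, 0.0465]), np.float64(0.0015))
 lug [0.494  0.3704 0.016 ]
lug yaw -45.89036592137127 0.0426461762655631
B hub [0.3748 0.2769 0.046 ]
 disc [0.3763 0.2749 0.016 ]
 side [0.3724 0.2743 0.046 ]
(array([0.3734, 0.2761, 0.0472]), np.float64(0.0032))
 lug [0.3463 0.2714 0.016 ]
lug yaw -169.26393034808115 0.04176350086111418
stop [0.5537 0.2783 0.049 ]
 [0.5558 0.2819 0.049 ]
(array([0.5554, 0.2794, 0.0471]), np.float64(0.0034))
```

```bash
cat >> h.py <<'E'
def plan(wps,start=None):
    """wps: (x,y,z,yaw_deg,nrows,jaw); tool down. prints rows from measured pose"""
    s=st(); p=np.array(s["position"],float); M=R.from_euler("xyz",s["tool_rot"])
    jaw=[];dp=[];ro=[]
    for x,y,z,yw,n,j in wps:
        p0=p.copy(); M0=M; Mt=R.from_euler("xyz",[np.pi,0,np.radians(yw)])
        rv=(M0.inv()*Mt).as_rotvec()
        for i in range(1,n+1):
            g=p0+(np.array([x,y,z])-p0)*i/n; G=M0*R.from_rotvec(rv*i/n)
            d=np.round(M.inv().apply(g-p)/.8,4); w=np.round((M.inv()*G).as_rotvec()/np.pi,4)
            d=d+0.; w=w+0.
            if np.linalg.norm(d)*.8>.0625 or np.linalg.norm(w)*180>10.7: print("!! limit",i,np.linalg.norm(d)*.8,np.linalg.norm(w)*180)
            p=p+M.apply(d*.8); M=M*R.from_rotvec(w*np.pi); jaw.append(j);dp.append(d.tolist());ro.append(w.tolist())
    for k in range(0,len(jaw),10): print(json.dumps({"jaw":jaw[k:k+10],"dp":dp[k:k+10],"rotation":ro[k:k+10]}))
E
python3 - <<'E'
from h import *
plan([(.26,-.5,.36,30,4,135),(.41,0.02,.36,84,10,135),(.4704,0.0192,.15,84,6,135)])
E
```

```text
0.1 [ 0.2345 -0.579   0.1931] [-3.1406e+00  1.0000e-04  3.8480e-01] F [-0.4  0.3  0.3] w 0.0854 q [ 1.12  0.52 -0.04  1.6   0.02  1.02 -0.11]
{"jaw": [135, 135, 135, 135, 135, 135, 135, 135, 135, 135], "dp": [[0.0167, -0.0199, -0.0521], [0.0173, -0.0194, -0.0522], [0.018, -0.0187, -0.0521], [0.0186, -0.018, -0.0522], [0.0487, -0.0469, 0.0], [0.053, -0.0421, 0.0], [0.0567, -0.037, 0.0], [0.0599, -0.0314, 0.0], [0.0626, -0.0257, 0.0], [0.0647, -0.0197, 0.0]], "rotation": [[-0.0001, 0.0, -0.011], [-0.0001, 0.0, -0.0111], [0.0, 0.0, -0.011], [-0.0001, 0.0, -0.0111], [0.0, 0.0, -0.03], [0.0, 0.0, -0.03], [0.0, 0.0, -0.03], [0.0, 0.0, -0.03], [0.0, 0.0, -0.03], [0.0, 0.0, -0.03]]}
{"jaw": [135, 135, 135, 135, 135, 135, 135, 135, 135, 135], "dp": [[0.0663, -0.0135, 0.0], [0.0673, -0.0072, 0.0], [0.0676, -0.0008, 0.0], [0.0675, 0.0055, 0.0], [0.0011, 0.0125, 0.0438], [0.0012, 0.0126, 0.0437], [0.0011, 0.0125, 0.0438], [0.0012, 0.0125, 0.0437], [0.0011, 0.0126, 0.0438], [0.0011, 0.0125, 0.0437]], "rotation": [[0.0, 0.0, -0.03], [0.0, 0.0, -0.03], [0.0, 0.0, -0.03], [0.0, 0.0, -0.03], [0.0, 0.0, 0.0], [0.0, 0.0, 0.0], [0.0, 0.0, 0.0], [0.0, 0.0, 0.0], [0.0, 0.0, 0.0], [0.0, 0.0, 0.0]]}
```

Call:
{"op": "move_arm", "data": {
  "jaw": [135, 135, 135, 135, 135, 135, 135, 135, 135, 135],
  "dp": [
    [0.0167, -0.0199, -0.0521],
    [0.0173, -0.0194, -0.0522],
    [0.018, -0.0187, -0.0521],
    [0.0186, -0.018, -0.0522],
    [0.0487, -0.0469, 0.0],
    [0.053, -0.0421, 0.0],
    [0.0567, -0.037, 0.0],
    [0.0599, -0.0314, 0.0],
    [0.0626, -0.0257, 0.0],
    [0.0647, -0.0197, 0.0]
  ],
  "rotation": [
    [0.0, 0.0, -0.011],
    [0.0, 0.0, -0.0111],
    [0.0, 0.0, -0.011],
    [0.0, 0.0, -0.0111],
    [0.0, 0.0, -0.03],
    [0.0, 0.0, -0.03],
    [0.0, 0.0, -0.03],
    [0.0, 0.0, -0.03],
    [0.0, 0.0, -0.03],
    [0.0, 0.0, -0.03]
  ]
}}

```text
clock: 1.35
position: [0.3501, -0.1865, 0.3604]
tool_rot: [3.141, 0.0, 1.092]
force: [1.8, -0.3, 0.3]
grip_width: 0.0403
```

Call:
{"op": "move_arm", "data": {
  "jaw": [135, 135, 135, 135, 135, 135, 135, 135, 135, 135],
  "dp": [
    [0.0663, -0.0135, 0.0],
    [0.0673, -0.0072, 0.0],
    [0.0676, -0.0008, 0.0],
    [0.0675, 0.0055, 0.0],
    [0.0011, 0.0125, 0.0438],
    [0.0012, 0.0126, 0.0437],
    [0.0011, 0.0125, 0.0438],
    [0.0012, 0.0125, 0.0437],
    [0.0011, 0.0126, 0.0438],
    [0.0011, 0.0125, 0.0437]
  ],
  "rotation": [
    [0.0, 0.0, -0.03],
    [0.0, 0.0, -0.03],
    [0.0, 0.0, -0.03],
    [0.0, 0.0, -0.03],
    [0.0, 0.0, 0.0],
    [0.0, 0.0, 0.0],
    [0.0, 0.0, 0.0],
    [0.0, 0.0, 0.0],
    [0.0, 0.0, 0.0],
    [0.0, 0.0, 0.0]
  ]
}}

```text
clock: 2.6
position: [0.4706, 0.0189, 0.1492]
tool_rot: [-3.141, -0.0, 1.466]
force: [0.7, -0.7, -0.6]
grip_width: 0.0404
```

```bash
python3 - <<'E'
from h import *
plan([(.4704,0.0192,.046,84,4,135)])
E
```

```text
2.6 [0.4706 0.0189 0.1492] [-3.1412e+00 -1.0000e-04  1.4661e+00] F [ 0.7 -0.7 -0.6] w 0.0404 q [ 0.32  0.39 -0.62  2.02  0.31  0.82 -0.57]
{"jaw": [135, 135, 135, 135], "dp": [[0.0001, -0.0001, 0.0322], [0.0001, 0.0, 0.0323], [0.0, -0.0001, 0.0322], [0.0001, -0.0001, 0.0323]], "rotation": [[0.0, 0.0, 0.0], [-0.0001, 0.0, 0.0], [0.0, 0.0, 0.0], [0.0, 0.0, 0.0]]}
```

Call:
{"op": "move_arm", "data": {
  "jaw": [135, 135, 135, 135, 255, 255, 255, 255, 255, 255],
  "dp": [
    [0, 0, 0.0322],
    [0, 0, 0.0323],
    [0, 0, 0.0322],
    [0, 0, 0.0323],
    [0, 0, 0],
    [0, 0, 0],
    [0, 0, 0],
    [0, 0, 0],
    [0, 0, 0],
    [0, 0, 0]
  ],
  "rotation": [
    [0, 0, 0],
    [0, 0, 0],
    [0, 0, 0],
    [0, 0, 0],
    [0, 0, 0],
    [0, 0, 0],
    [0, 0, 0],
    [0, 0, 0],
    [0, 0, 0],
    [0, 0, 0]
  ],
  "squeeze": 40
}}

```text
clock: 3.85
position: [0.4706, 0.0189, 0.0474]
tool_rot: [3.141, -0.0, 1.466]
force: [-0.6, 0.5, 0.3]
grip_width: 0.0003
```

```bash
python3 - <<'E'
from h import *
s=st(); p=np.array(s["position"])
c=np.radians(-6); ax=np.array([np.cos(c),np.sin(c)])
h0=np.arctan2(.034,-.158); r=.162
b=lambda a: r*np.array([np.cos(h0-a),np.sin(h0-a)])
w=[]
for a in np.linspace(0,1.88,21)[1:]:
    d=b(a)-b(0); w.append((*(p[:2]+ax*d[0]),p[2]+d[1],84,1,255))
plan(w)
E
```

```text
3.85 [0.4706 0.0189 0.0474] [ 3.1413 -0.      1.466 ] F [-0.6  0.5  0.3] w 0.0003 q [ 0.23  0.56 -0.51  2.1   0.48  0.6  -0.72]
3.85 [0.4706 0.0189 0.0474] [ 3.1413 -0.      1.466 ] F [-0.6  0.5  0.3] w 0.0003 q [ 0.23  0.56 -0.51  2.1   0.48  0.6  -0.72]
{"jaw": [255, 255, 255, 255, 255, 255, 255, 255, 255, 255], "dp": [[0.0, 0.0049, -0.0184], [0.0, 0.0066, -0.0178], [0.0, 0.0082, -0.0172], [0.0, 0.0098, -0.0163], [0.0, 0.0113, -0.0153], [0.0, 0.0126, -0.0142], [0.0, 0.014, -0.013], [0.0, 0.0151, -0.0115], [0.0, 0.0161, -0.0102], [0.0, 0.017, -0.0085]], "rotation": [[0.0001, 0.0, 0.0], [0.0, 0.0, 0.0], [0.0, 0.0, 0.0], [0.0, 0.0, 0.0], [0.0, 0.0, 0.0], [0.0, 0.0, 0.0], [0.0, 0.0, 0.0], [0.0, 0.0, 0.0], [0.0, 0.0, 0.0], [0.0, 0.0, 0.0]]}
{"jaw": [255, 255, 255, 255, 255, 255, 255, 255, 255, 255], "dp": [[0.0, 0.0177, -0.0069], [0.0, 0.0183, -0.0052], [0.0, 0.0187, -0.0035], [0.0, 0.019, -0.0017], [0.0, 0.019, 0.0001], [0.0, 0.019, 0.0018], [0.0, 0.0186, 0.0037], [0.0, 0.0183, 0.0053], [0.0, 0.0177, 0.0071], [0.0, 0.0169, 0.0087]], "rotation": [[0.0, 0.0, 0.0], [0.0, 0.0, 0.0], [0.0, 0.0, 0.0], [0.0, 0.0, 0.0], [0.0, 0.0, 0.0], [0.0, 0.0, 0.0], [0.0, 0.0, 0.0], [0.0, 0.0, 0.0], [0.0, 0.0, 0.0], [0.0, 0.0, 0.0]]}
```

Nothing was gripped, so I'll look from both cameras.

```bash
python3 - <<'E'
from h import *
t=snap("top","t1"); s=snap("side","s1")
k=lambda im,x,y,w,h,f: cv2.resize(im[y:y+h,x:x+w],None,fx=f,fy=f,interpolation=cv2.INTER_CUBIC)
cv2.imwrite("pics/c2.png",np.hstack([k(t,270,200,130,130,3),k(s,240,150,130,130,3)]))
print(proj("top",[[.4704,.0192,.065],[.4706,.0189,.0474]]),proj("side",[[.4704,.0192,.065],[.4706,.0189,.0474]]))
E
```

```text
[[331.31342848 262.23771028]
 [331.35389152 262.44634931]] [[336.64277392 234.27667684]
 [336.35145447 240.9241477 ]]
```

View pics/c2.png

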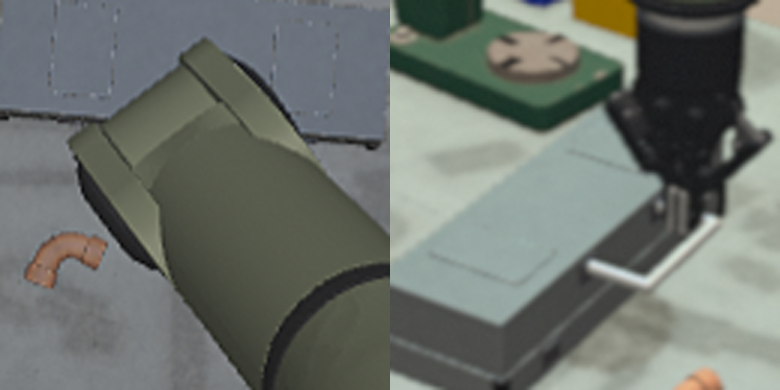

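The bar lies where predicted, about (337,234) in the side view, but the fingers seem to end above and behind it. I'll zoom in there.

```bash
python3 - <<'E'
from h import *
s=cv2.imread("pics/s1.png")
cv2.imwrite("pics/c3.png",cv2.resize(s[170:250,300:380],None,fx=7,fy=7,interpolation=cv2.INTER_CUBIC))
E
```

```text
(no output)
```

View pics/c3.png

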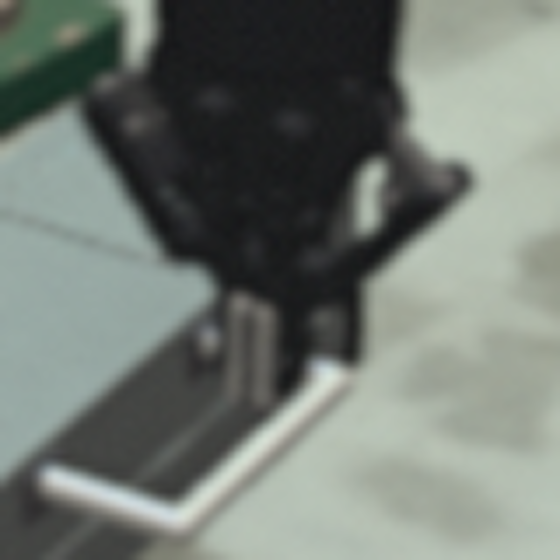

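```bash
python3 - <<'E'
from h import *
print(proj("side",[[.2345,-.579,.193],[.2345,-.579,.193+.013],[.2345,-.579,.193+.034],[.4706,.0189,.0474],[.4956,.0163,.0474],[.4706,.0189,.08],[.5206,.0137,.0474]]).round(1))
print(proj("top",[[.2345,-.579,.193],[.2345,-.579,.3]]))
s=cv2.imread("pics/s0.png");t=cv2.imread("pics/t0.png")
cv2.imwrite("pics/c4.png",np.hstack([cv2.resize(s[50:130,480:560],None,fx=5,fy=5,interpolation=cv2.INTER_CUBIC),cv2.resize(t[330:410,560:640],None,fx=5,fy=5,interpolation=cv2.INTER_CUBIC)]))
E
```

```text
[[507.1 107.2]
 [508.  102.6]
 [509.5  95. ]
 [336.4 240.9]
 [326.5 237.6]
 [336.8 228.4]
 [316.7 234.4]]
[[594.81553528 354.82165825]
 [618.16607045 360.6781018 ]]
```

View pics/c4.png

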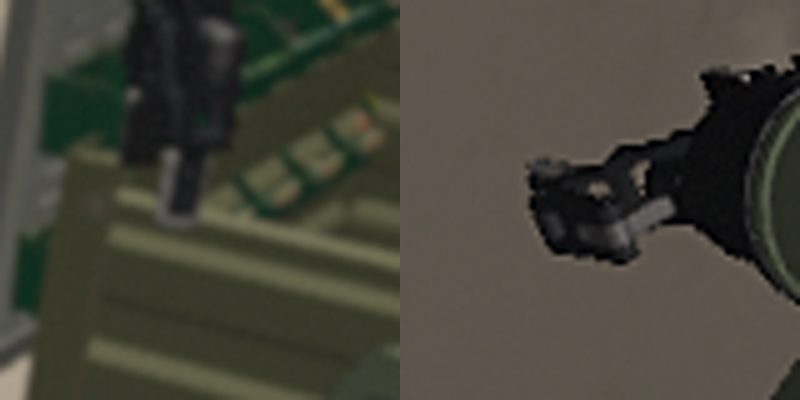

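```bash
python3 - <<'E'
from h import *
for z in(0,.1,.2,.3): print(z,proj("top",[[0,0,z]]).round(1),proj("side",[[0,0,z]]).round(1))
a=(.4706,.0189)
# candidate points on the ray of observed tip (336,228)
o,r=ray("side",(336,228))
for z in(.03,.0474,.065,.08,.09): print(onz("side",(336,228),z).round(4))
print(calibration("side").keys())
t=cv2.imread("pics/t0.png")
cv2.imwrite("pics/c5.png",cv2.resize(t[340:480,270:640],None,fx=2,fy=2,interpolation=cv2.INTER_CUBIC))
E
```

```text
0 [[343.4 446.1]] [[555.5 312.9]]
0.1 [[344.8 458.1]] [[567.1 272.4]]
0.2 [[346.4 472. ]] [[579.9 228.1]]
0.3 [[348.2 488.3]] [[594.  179.3]]
[ 0.5031 -0.0561  0.03  ]
[ 0.4926 -0.0302  0.0474]
[ 0.4819 -0.004   0.065 ]
[0.4728 0.0183 0.08  ]
[0.4668 0.0332 0.09  ]
dict_keys(['camera_matrix', 'dist', 'T'])
```

View pics/c5.png

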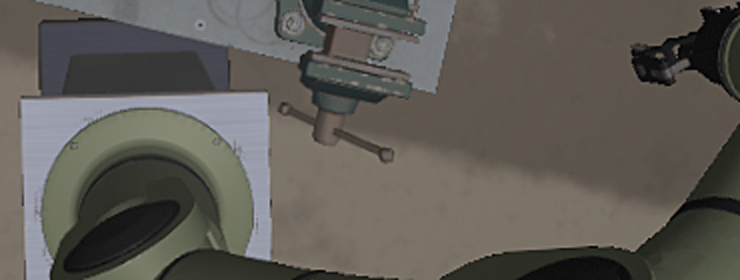

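Call:
{"op": "move_arm", "data": {
  "jaw": [135, 135, 135, 135, 135, 135, 255, 255, 255, 255],
  "dp": [
    [0, 0, 0],
    [0, 0, 0],
    [0, 0, 0.0105],
    [0, 0, 0.0105],
    [0, 0, 0.0105],
    [0, 0, 0.0105],
    [0, 0, 0],
    [0, 0, 0],
    [0, 0, 0],
    [0, 0, 0]
  ],
  "rotation": [
    [0, 0, 0],
    [0, 0, 0],
    [0, 0, 0],
    [0, 0, 0],
    [0, 0, 0],
    [0, 0, 0],
    [0, 0, 0],
    [0, 0, 0],
    [0, 0, 0],
    [0, 0, 0]
  ]
}}

```text
clock: 5.2
position: [0.4702, 0.0191, 0.0138]
tool_rot: [-3.141, -0.0, 1.466]
force: [-6.0, 2.9, 1.9]
grip_width: 0.0082
```

```bash
python3 - <<'E'
from h import *
st(); s=snap("side","s2")
cv2.imwrite("pics/c6.png",cv2.resize(s[170:250,300:380],None,fx=6,fy=6,interpolation=cv2.INTER_CUBIC))
E
```

```text
5.2 [0.4702 0.0191 0.0138] [-3.1413 -0.      1.4662] F [-6.   2.9  1.9] w 0.0082 q [ 0.18  0.62 -0.46  2.11  0.53  0.53 -0.78]
```

View pics/c6.png

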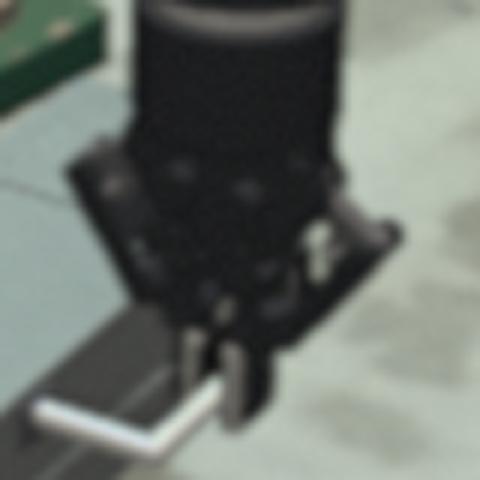

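Good: the fingers hold the bar, and the image shows the real tips about 34 mm behind the reported TCP. I'll allow for that from now on. Opening the lid along the arc.

Call:
{"op": "move_arm", "data": {
  "jaw": [255, 255, 255, 255, 255, 255, 255, 255, 255, 255],
  "dp": [
    [0.0, 0.0049, -0.0184],
    [0.0, 0.0066, -0.0178],
    [0.0, 0.0082, -0.0172],
    [0.0, 0.0098, -0.0163],
    [0.0, 0.0113, -0.0153],
    [0.0, 0.0126, -0.0142],
    [0.0, 0.014, -0.013],
    [0.0, 0.0151, -0.0115],
    [0.0, 0.0161, -0.0102],
    [0.0, 0.017, -0.0085]
  ],
  "rotation": [
    [0, 0, 0],
    [0, 0, 0],
    [0, 0, 0],
    [0, 0, 0],
    [0, 0, 0],
    [0, 0, 0],
    [0, 0, 0],
    [0, 0, 0],
    [0, 0, 0],
    [0, 0, 0]
  ],
  "squeeze": 60
}}

```text
clock: 6.5
position: [0.5622, 0.009, 0.1288]
tool_rot: [-3.141, 0.001, 1.466]
force: [-7.5, -0.8, 11.6]
grip_width: 0.0072
```

Call:
{"op": "move_arm", "data": {
  "jaw": [255, 255, 255, 255, 255, 255, 255, 255, 255, 255],
  "dp": [
    [0.0, 0.0177, -0.0069],
    [0.0, 0.0183, -0.0052],
    [0.0, 0.0187, -0.0035],
    [0.0, 0.019, -0.0017],
    [0.0, 0.019, 0.0001],
    [0.0, 0.019, 0.0018],
    [0.0, 0.0186, 0.0037],
    [0.0, 0.0183, 0.0053],
    [0.0, 0.0177, 0.0071],
    [0.0, 0.0169, 0.0087]
  ],
  "rotation": [
    [0, 0, 0],
    [0, 0, 0],
    [0, 0, 0],
    [0, 0, 0],
    [0, 0, 0],
    [0, 0, 0],
    [0, 0, 0],
    [0, 0, 0],
    [0, 0, 0],
    [0, 0, 0]
  ]
}}

```text
clock: 7.75
position: [0.7092, -0.0067, 0.1204]
tool_rot: [3.141, 0.0, 1.465]
force: [-2.3, 0.2, 3.4]
grip_width: 0.0074
```

```bash
python3 - <<'E'
from h import *
st(); s=snap("side","s3"); cv2.imwrite("pics/c7.png",s[40:340,150:550])
E
```

```text
7.75 [ 0.7092 -0.0067  0.1204] [3.1405e+00 4.0000e-04 1.4655e+00] F [-2.3  0.2  3.4] w 0.0074 q [ 0.23  0.78 -0.52  1.4   0.41  1.08 -0.47]
```

View pics/c7.png

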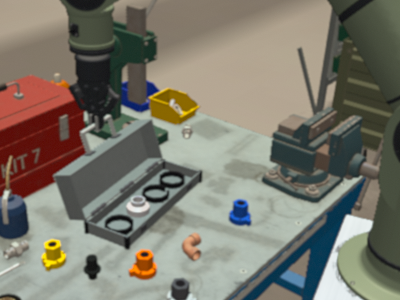

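Lid leans back and the cups and flask are in view (flask second from the near-left end). Release with a small push past, then retreat up.

Call:
{"op": "move_arm", "data": {
  "jaw": [255, 255, 130, 130, 130, 130, 130, 130, 130, 130],
  "dp": [
    [0, 0.004, 0.0025],
    [0, 0, 0],
    [0, 0, 0],
    [0, 0, 0],
    [0, 0, -0.03],
    [0, 0, -0.05],
    [0, 0, -0.06],
    [0, 0, -0.07],
    [0, 0, -0.03],
    [0, 0, 0]
  ],
  "rotation": [
    [0, 0, 0],
    [0, 0, 0],
    [0, 0, 0],
    [0, 0, 0],
    [0, 0, 0],
    [0, 0, 0],
    [0, 0, 0],
    [0, 0, 0],
    [0, 0, 0],
    [0, 0, 0]
  ]
}}

```text
clock: 9.05
position: [0.712, -0.0061, 0.3121]
tool_rot: [3.139, -0.001, 1.466]
force: [-0.5, -1.0, 0.2]
grip_width: 0.0419
```

```bash
python3 - <<'E'
from h import *
plan([(.56,.25,.3,95,7,0),(.4725,.391,.2,105,5,0)])
E
```

```text
9.05 [ 0.712  -0.0061  0.3121] [ 3.1385e+00 -6.0000e-04  1.4661e+00] F [-0.5 -1.   0.2] w 0.0419 q [ 0.22  0.64 -0.56  1.15  0.33  1.43 -0.39]
{"jaw": [0, 0, 0, 0, 0, 0, 0, 0, 0, 0], "dp": [[0.0426, -0.0318, 0.0021], [0.0435, -0.0306, 0.0021], [0.0443, -0.0294, 0.0021], [0.0451, -0.0281, 0.0021], [0.0459, -0.0269, 0.0022], [0.0466, -0.0257, 0.0021], [0.0472, -0.0244, 0.0021], [0.037, -0.0187, 0.025], [0.0377, -0.0174, 0.025], [0.0382, -0.0161, 0.025]], "rotation": [[0.0001, 0.0, -0.0087], [0.0002, 0.0, -0.0088], [0.0001, 0.0, -0.0087], [0.0002, 0.0, -0.0087], [0.0001, -0.0001, -0.0087], [0.0002, 0.0, -0.0088], [0.0001, 0.0, -0.0087], [0.0, 0.0, -0.0111], [0.0, 0.0, -0.0111], [0.0, 0.0, -0.0111]]}
{"jaw": [0, 0], "dp": [[0.0388, -0.0147, 0.025], [0.0393, -0.0134, 0.025]], "rotation": [[0.0, 0.0, -0.0111], [0.0, 0.0, -0.0111]]}
```

Call:
{"op": "move_arm", "data": {
  "jaw": [0, 0, 0, 0, 0, 0, 0, 0, 0, 0],
  "dp": [
    [0.0426, -0.0318, 0.0021],
    [0.0435, -0.0306, 0.0021],
    [0.0443, -0.0294, 0.0021],
    [0.0451, -0.0281, 0.0021],
    [0.0459, -0.0269, 0.0022],
    [0.0466, -0.0257, 0.0021],
    [0.0472, -0.0244, 0.0021],
    [0.037, -0.0187, 0.025],
    [0.0377, -0.0174, 0.025],
    [0.0382, -0.0161, 0.025]
  ],
  "rotation": [
    [0.0001, 0.0, -0.0087],
    [0.0002, 0.0, -0.0088],
    [0.0001, 0.0, -0.0087],
    [0.0002, 0.0, -0.0087],
    [0.0001, -0.0001, -0.0087],
    [0.0002, 0.0, -0.0088],
    [0.0001, 0.0, -0.0087],
    [0.0, 0.0, -0.0111],
    [0.0, 0.0, -0.0111],
    [0.0, 0.0, -0.0111]
  ]
}}

```text
clock: 10.3
position: [0.5056, 0.3347, 0.2369]
tool_rot: [-3.137, 0.0, 1.764]
force: [0.6, -0.1, 0.1]
grip_width: 0.0849
```

Call:
{"op": "move_arm", "data": {
  "jaw": [0, 0, 0],
  "dp": [
    [0.0388, -0.0147, 0.025],
    [0.0393, -0.0134, 0.025],
    [0, 0, 0]
  ],
  "rotation": [
    [0.0, 0.0, -0.0111],
    [0.0, 0.0, -0.0111],
    [0, 0, 0]
  ]
}}

```text
clock: 10.68
position: [0.4687, 0.392, 0.1964]
tool_rot: [-3.135, -0.0, 1.837]
force: [0.2, -0.2, 1.0]
grip_width: 0.0856
```

```bash
python3 - <<'E'
from h import *
st(); t=snap("top","t2"); s=snap("side","s4")
k=lambda im,x,y,w,h,f: cv2.resize(im[y:y+h,x:x+w],None,fx=f,fy=f,interpolation=cv2.INTER_CUBIC)
cv2.imwrite("pics/c8.png",np.vstack([k(t,255,170,160,75,5),cv2.copyMakeBorder(k(s,225,185,140,105,2.5),0,0,0,450,0)]))
# predicted case row: centre and pockets
c=np.array([.5738,.0089]); a=np.radians(-6); ex=np.array([np.cos(a),np.sin(a)]); ey=np.array([-np.sin(a),np.cos(a)])
for i in(1.5,.5,-.5,-1.5):
    q=c+ey*.075*i; print(i,q.round(4),proj("top",[[*q,.019]]).round(1),proj("side",[[*q,.019]]).round(1))
E
```

```text
10.68 [0.4687 0.392  0.1964] [-3.1349e+00 -4.0000e-04  1.8370e+00] F [ 0.2 -0.2  1. ] w 0.0856 q [-0.32  0.58 -0.71  1.6   0.41  1.12 -0.87]
1.5 [0.5856 0.1208] [[290.  218.9]] [[268.5 262.2]]
0.5 [0.5777 0.0462] [[319.3 221.2]] [[287.5 246. ]]
-0.5 [ 0.5699 -0.0284] [[348.7 223.4]] [[305.  230.9]]
-1.5 [ 0.562 -0.103] [[378.  225.7]] [[321.2 217. ]]
```

View pics/c8.png

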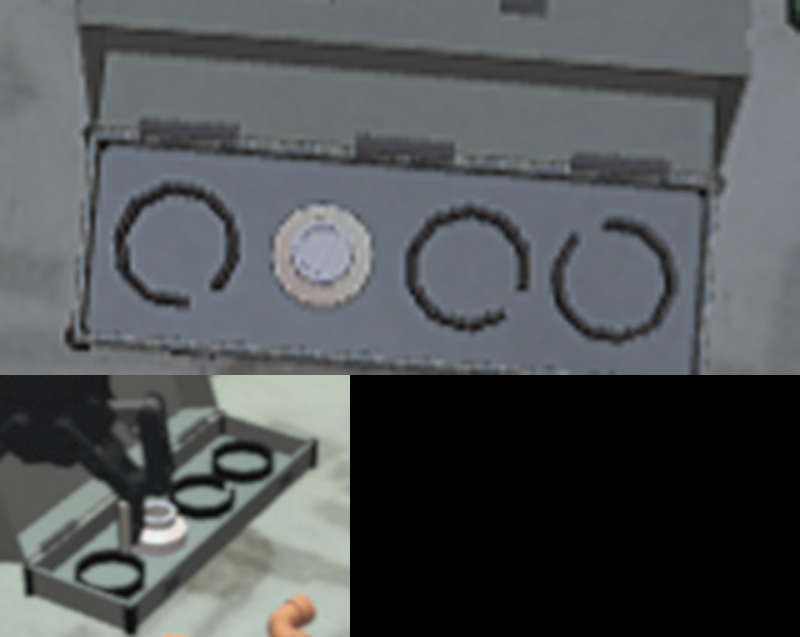

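```bash
python3 - <<'E'
from h import *
t=cv2.imread("pics/t2.png").astype(int)
c=np.array([.5738,.0089]); a=np.radians(-6); ey=np.array([-np.sin(a),np.cos(a)])
for i in(1.5,-.5,-1.5):
    q=c+ey*.075*i; u,v=proj("top",[[*q,.019]])[0]
    ang=np.radians(np.arange(0,360,2)); val=[]
    for th in ang:
        pts=np.array([[q[0]+r*np.cos(th),q[1]+r*np.sin(th),.019] for r in(.0265,.0285,.0305)])
        uv=proj("top",pts).astype(np.float32)
        val.append(cv2.remap(t.astype(np.float32).mean(2),uv[:,0],uv[:,1],cv2.INTER_LINEAR).mean())
    val=np.array(val); th=(np.median(val)+np.percentile(val,98))/2
    w=np.clip(val-th,0,None); m=np.degrees(np.angle((w*np.exp(1j*ang)).sum()))
    print(i,"slot",m.round(1),"gap bins",(np.degrees(ang[val>th])).astype(int))
    ys,xs=np.mgrid[int(v)-17:int(v)+18,int(u)-17:int(u)+18]; k=(t[ys,xs].mean(-1)<75)
    P=np.array([onz("top",(x,y),.019)[:2] for x,y in zip(xs[k],ys[k])]); 
    A=np.c_[2*P,np.ones(len(P))]; s=np.linalg.lstsq(A,(P**2).sum(1),rcond=None)[0]
    print("  fit ctr",s[:2].round(4),"pred",q.round(4),"r",np.sqrt(s[2]+s[:2]@s[:2]).round(4))
# dies: lug direction, from bright disc+lug mask in t0
t0=cv2.imread("pics/t0.png").astype(int)
for n,d in(("A",(.4725,.391)),("B",(.3745,.2755))):
    ang=np.radians(np.arange(0,360,2)); val=[]
    for th in ang:
        pts=np.array([[d[0]+r*np.cos(th),d[1]+r*np.sin(th),.016] for r in(.027,.029,.031)])
        uv=proj("top",pts).astype(np.float32)
        val.append(cv2.remap(t0.astype(np.float32).mean(2),uv[:,0],uv[:,1],cv2.INTER_LINEAR).mean())
    val=np.array(val); th=(np.median(val)+val.max())/2; w=np.clip(val-th,0,None)
    print(n,np.degrees(np.angle((w*np.exp(1j*ang)).sum())).round(1),np.degrees(ang[val>th]).astype(int))
E
```

```text
1.5 slot -156.2 gap bins [192 194 196 198 200 202 204 206 208 210 212 214 216]
  fit ctr [0.5909 0.1262] pred [0.5856 0.1208] r 0.0309
-0.5 slot -129.7 gap bins [216 218 220 222 224 226 228 230 232 234 236 238 239 242 244]
  fit ctr [ 0.5698 -0.028 ] pred [ 0.5699 -0.0284] r 0.0295
-1.5 slot 27.6 gap bins [14 16 18 20 22 24 26 28 29 32 34 36 38 40]
  fit ctr [ 0.5614 -0.1104] pred [ 0.562 -0.103] r 0.0331
A -38.3 [316 318 320 322 324 326]
B -174.3 [182 184 186 188 190]
```

```bash
cat >> h.py <<'E'
def cmp(n,f0,im,pts,r=12):
    a=cv2.imread(f"pics/{f0}.png").astype(int); b=im.astype(int)
    for (x,y) in pts: print(n,(x,y),"diff",np.abs(a-b)[y-r:y+r,x-r:x+r].mean().round(1))
E
python3 - <<'E'
from h import *
cmp("side","s0",cv2.imread("pics/s4.png"),[(251,358),(330,333),(242,308)]); cmp("top","t0",cv2.imread("pics/t2.png"),[(186,266),(232,303),(227,232)])
plan([(.4727,.3913,.12,162,7,0),(.4727,.3913,-.012,165,3,0),(.4727,.3913,-.012,165,4,255)])
E
```

```text
side (251, 358) diff 5.2
side (330, 333) diff 5.3
side (242, 308) diff 5.0
top (186, 266) diff 25.7
top (232, 303) diff 34.1
top (227, 232) diff 3.1
10.78 [0.4714 0.3902 0.198 ] [-3.1375  0.      1.8325] F [-0.3 -1.  -0. ] w 0.0852 q [-0.31  0.58 -0.71  1.6   0.41  1.12 -0.87]
{"jaw": [0, 0, 0, 0, 0, 0, 0, 0, 0, 0], "dp": [[0.0001, 0.0003, 0.0139], [0.0001, 0.0004, 0.014], [0.0, 0.0003, 0.0139], [0.0, 0.0003, 0.0139], [0.0, 0.0004, 0.0139], [-0.0001, 0.0003, 0.014], [-0.0001, 0.0002, 0.0139], [0.0, 0.0, 0.055], [0.0, 0.0, 0.055], [0.0, 0.0001, 0.055]], "rotation": [[-0.0002, -0.0001, -0.0452], [-0.0001, -0.0001, -0.0453], [-0.0002, -0.0001, -0.0452], [-0.0002, -0.0001, -0.0453], [-0.0002, -0.0001, -0.0452], [-0.0001, -0.0001, -0.0453], [-0.0002, -0.0001, -0.0452], [0.0, 0.0, -0.0056], [0.0, 0.0, -0.0055], [0.0, 0.0, -0.0056]]}
{"jaw": [255, 255, 255, 255], "dp": [[0.0, 0.0, 0.0], [0.0, 0.0, 0.0], [0.0, 0.0, 0.0], [0.0, 0.0, 0.0]], "rotation": [[0.0, 0.0, 0.0], [0.0, 0.0, 0.0], [0.0, 0.0, 0.0], [0.0, 0.0, 0.0]]}
```

Call:
{"op": "move_arm", "data": {
  "jaw": [0, 0, 0, 0, 0, 0, 0, 0, 0, 0],
  "dp": [
    [0.0001, 0.0003, 0.0139],
    [0.0001, 0.0004, 0.014],
    [0.0, 0.0003, 0.0139],
    [0.0, 0.0003, 0.0139],
    [0.0, 0.0004, 0.0139],
    [-0.0001, 0.0003, 0.014],
    [-0.0001, 0.0002, 0.0139],
    [0.0, 0.0, 0.055],
    [0.0, 0.0, 0.055],
    [0.0, 0.0001, 0.055]
  ],
  "rotation": [
    [-0.0002, -0.0001, -0.0452],
    [-0.0001, -0.0001, -0.0453],
    [-0.0002, -0.0001, -0.0452],
    [-0.0002, -0.0001, -0.0453],
    [-0.0002, -0.0001, -0.0452],
    [-0.0001, -0.0001, -0.0453],
    [-0.0002, -0.0001, -0.0452],
    [0.0, 0.0, -0.0056],
    [0.0, 0.0, -0.0055],
    [0.0, 0.0, -0.0056]
  ]
}}

```text
clock: 12.02
position: [0.4743, 0.3907, -0.0125]
tool_rot: [3.141, 0.002, 2.878]
force: [0.8, 0.1, -0.1]
grip_width: 0.0855
```

Call:
{"op": "move_arm", "data": {
  "jaw": [0, 255, 255, 255, 255, 255, 255],
  "dp": [
    [0, 0, 0],
    [0, 0, 0],
    [0, 0, 0],
    [0, 0, 0],
    [0, 0, 0],
    [0, 0, 0],
    [0, 0, 0]
  ],
  "rotation": [
    [0, 0, 0],
    [0, 0, 0],
    [0, 0, 0],
    [0, 0, 0],
    [0, 0, 0],
    [0, 0, 0],
    [0, 0, 0]
  ],
  "squeeze": 50
}}

```text
clock: 12.9
position: [0.4737, 0.3923, -0.01]
tool_rot: [3.14, 0.002, 2.879]
force: [-0.8, -2.5, 11.5]
grip_width: 0.0289
```

```bash
python3 - <<'E'
from h import *
plan([(.4727,.3913,.15,165,5,255),(.5699,-.0284,.15,80.3,12,255)])
E
```

```text
12.9 [ 0.4737  0.3923 -0.01  ] [3.1397e+00 2.0000e-03 2.8794e+00] F [-0.8 -2.5 11.5] w 0.0289 q [-0.28  0.9  -0.79  1.73  0.82  0.87 -0.13]
{"jaw": [255, 255, 255, 255, 255, 255, 255, 255, 255, 255], "dp": [[0.0001, -0.0002, -0.04], [0.0001, -0.0002, -0.04], [0.0001, -0.0003, -0.04], [0.0002, -0.0003, -0.04], [0.0001, -0.0002, -0.04], [-0.0211, -0.0396, 0.0], [-0.0258, -0.0367, 0.0], [-0.0301, -0.0333, 0.0], [-0.034, -0.0293, 0.0], [-0.0373, -0.0249, 0.0]], "rotation": [[0.0001, 0.0001, 0.0], [0.0001, 0.0002, 0.0], [0.0002, 0.0001, -0.0001], [0.0001, 0.0001, 0.0], [0.0001, 0.0001, 0.0], [0.0, 0.0, 0.0392], [0.0, 0.0, 0.0392], [0.0, 0.0, 0.0392], [0.0, 0.0, 0.0392], [0.0, 0.0, 0.0393]]}
{"jaw": [255, 255, 255, 255, 255, 255, 255], "dp": [[-0.0401, -0.0202, 0.0], [-0.0423, -0.015, 0.0], [-0.0438, -0.0098, 0.0], [-0.0447, -0.0043, 0.0], [-0.0448, 0.0012, 0.0], [-0.0444, 0.0068, 0.0], [-0.0432, 0.0121, 0.0]], "rotation": [[0.0, 0.0, 0.0392], [0.0, 0.0, 0.0392], [0.0, 0.0, 0.0392], [0.0, 0.0, 0.0392], [0.0, 0.0, 0.0392], [0.0, 0.0, 0.0392], [0.0, 0.0, 0.0392]]}
```

Call:
{"op": "move_arm", "data": {
  "jaw": [255, 255, 255, 255, 255, 255, 255, 255, 255, 255],
  "dp": [
    [0.0001, -0.0002, -0.04],
    [0.0001, -0.0002, -0.04],
    [0.0001, -0.0003, -0.04],
    [0.0002, -0.0003, -0.04],
    [0.0001, -0.0002, -0.04],
    [-0.0211, -0.0396, 0.0],
    [-0.0258, -0.0367, 0.0],
    [-0.0301, -0.0333, 0.0],
    [-0.034, -0.0293, 0.0],
    [-0.0373, -0.0249, 0.0]
  ],
  "rotation": [
    [0.0001, 0.0001, 0.0],
    [0.0001, 0.0002, 0.0],
    [0.0002, 0.0001, -0.0001],
    [0.0001, 0.0001, 0.0],
    [0.0001, 0.0001, 0.0],
    [0.0, 0.0, 0.0392],
    [0.0, 0.0, 0.0392],
    [0.0, 0.0, 0.0392],
    [0.0, 0.0, 0.0392],
    [0.0, 0.0, 0.0393]
  ]
}}

```text
clock: 14.15
position: [0.5131, 0.215, 0.1492]
tool_rot: [-3.141, 0.0, 2.26]
force: [0.2, 0.8, -1.6]
grip_width: 0.0287
```

Call:
{"op": "move_arm", "data": {
  "jaw": [255, 255, 255, 255, 255, 255, 255, 255, 255],
  "dp": [
    [-0.0401, -0.0202, 0.0],
    [-0.0423, -0.015, 0.0],
    [-0.0438, -0.0098, 0.0],
    [-0.0447, -0.0043, 0.0],
    [-0.0448, 0.0012, 0.0],
    [-0.0444, 0.0068, 0.0],
    [-0.0432, 0.0121, 0.0],
    [0, 0, 0],
    [0, 0, 0]
  ],
  "rotation": [
    [0.0, 0.0, 0.0392],
    [0.0, 0.0, 0.0392],
    [0.0, 0.0, 0.0392],
    [0.0, 0.0, 0.0392],
    [0.0, 0.0, 0.0392],
    [0.0, 0.0, 0.0392],
    [0.0, 0.0, 0.0392],
    [0, 0, 0],
    [0, 0, 0]
  ]
}}

```text
clock: 15.28
position: [0.5696, -0.0279, 0.1491]
tool_rot: [-3.141, 0.0, 1.403]
force: [-0.8, -0.6, -0.3]
grip_width: 0.0289
```

```bash
python3 - <<'E'
from h import *
plan([(.5699,-.0284,.035,80.3,5,255)])
s=snap("side","s5"); cv2.imwrite("pics/c9.png",cv2.resize(s[110:260,230:380],None,fx=4,fy=4,interpolation=cv2.INTER_CUBIC))
E
```

```text
15.28 [ 0.5696 -0.0279  0.1491] [-3.1406e+00  4.0000e-04  1.4034e+00] F [-0.8 -0.6 -0.3] w 0.0289 q [ 0.36  0.54 -0.58  1.77  0.36  0.94 -0.54]
{"jaw": [255, 255, 255, 255, 255], "dp": [[-0.0001, 0.0001, 0.0285], [-0.0001, 0.0001, 0.0286], [-0.0001, 0.0002, 0.0285], [-0.0002, 0.0001, 0.0285], [-0.0001, 0.0001, 0.0286]], "rotation": [[-0.0001, 0.0, 0.0001], [0.0, 0.0001, 0.0001], [-0.0001, 0.0, 0.0002], [-0.0001, 0.0, 0.0001], [0.0, 0.0, 0.0001]]}
```

View pics/c9.png

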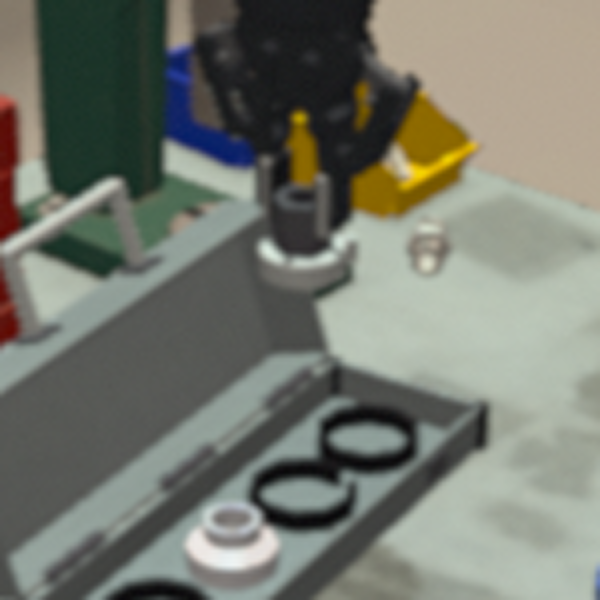

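The die is held level with its lug towards the slot (lug at crop (345,245), slot gap at (345,485)). Lowering it.

Call:
{"op": "move_arm", "data": {
  "jaw": [255, 255, 255, 255, 255, 255, 255],
  "dp": [
    [-0.0001, 0.0002, 0.0285],
    [-0.0001, 0.0002, 0.0286],
    [-0.0001, 0.0002, 0.0285],
    [-0.0002, 0.0001, 0.0285],
    [-0.0001, 0.0001, 0.0286],
    [0, 0, 0.012],
    [0, 0, 0]
  ],
  "rotation": [
    [0, 0, 0.0001],
    [0, 0, 0.0001],
    [0, 0, 0.0002],
    [0, 0, 0.0001],
    [0, 0, 0.0001],
    [0, 0, 0],
    [0, 0, 0]
  ]
}}

```text
clock: 16.2
position: [0.5699, -0.0286, 0.025]
tool_rot: [-3.14, 0.001, 1.401]
force: [1.2, -0.2, -1.7]
grip_width: 0.029
```

Call:
{"op": "move_arm", "data": {
  "jaw": [255, 255, 255, 255, 255, 255],
  "dp": [
    [0, 0, 0.008],
    [0, 0, 0.008],
    [0, 0, 0.006],
    [0, 0, 0.006],
    [0, 0, 0],
    [0, 0, 0]
  ],
  "rotation": [
    [0, 0, 0],
    [0, 0, 0],
    [0, 0, 0],
    [0, 0, 0],
    [0, 0, 0],
    [0, 0, 0]
  ]
}}

```text
clock: 16.95
position: [0.5701, -0.0293, 0.0027]
tool_rot: [-3.14, 0.001, 1.4]
force: [0.2, 0.1, -1.6]
grip_width: 0.0289
```

```bash
python3 - <<'E'
from h import *
plan([(.5699,-.0284,-.004,80.3,4,255)])
E
```

```text
16.95 [ 0.5701 -0.0293  0.0027] [-3.1405e+00  9.0000e-04  1.4001e+00] F [ 0.2  0.1 -1.6] w 0.0289 q [ 0.27  0.74 -0.47  1.85  0.52  0.67 -0.67]
{"jaw": [255, 255, 255, 255], "dp": [[0.0003, -0.0001, 0.0021], [0.0002, -0.0001, 0.0021], [0.0003, -0.0001, 0.0021], [0.0003, -0.0002, 0.0021]], "rotation": [[-0.0001, 0.0001, -0.0001], [-0.0001, 0.0, -0.0001], [-0.0001, 0.0001, -0.0001], [-0.0001, 0.0001, -0.0002]]}
```

Call:
{"op": "move_arm", "data": {
  "jaw": [255, 255, 255, 255, 255, 255],
  "dp": [
    [0.0003, 0, 0.003],
    [0.0003, 0, 0.003],
    [0.0003, 0, 0.003],
    [0.0002, 0, 0.002],
    [0, 0, 0],
    [0, 0, 0]
  ],
  "rotation": [
    [0, 0, 0],
    [0, 0, 0],
    [0, 0, 0],
    [0, 0, 0],
    [0, 0, 0],
    [0, 0, 0]
  ]
}}

```text
clock: 17.7
position: [0.5702, -0.0285, -0.0051]
tool_rot: [-3.141, 0.002, 1.4]
force: [-9.0, -0.7, 26.0]
grip_width: 0.029
```

Call:
{"op": "move_arm", "data": {
  "jaw": [255, 105, 105, 105, 105, 105, 105, 0, 0, 0],
  "dp": [
    [0, 0, -0.0015],
    [0, 0, 0],
    [0, 0, 0],
    [0, 0, -0.02],
    [0, 0, -0.04],
    [0, 0, -0.06],
    [0, 0, -0.06],
    [0, 0, -0.06],
    [0, 0, -0.03],
    [0, 0, 0]
  ],
  "rotation": [
    [0, 0, 0],
    [0, 0, 0],
    [0, 0, 0],
    [0, 0, 0],
    [0, 0, 0],
    [0, 0, 0],
    [0, 0, 0],
    [0, 0, 0],
    [0, 0, 0],
    [0, 0, 0]
  ]
}}

```text
clock: 18.95
position: [0.5712, -0.0281, 0.2137]
tool_rot: [3.139, 0.001, 1.4]
force: [0.5, 0.4, -0.3]
grip_width: 0.0851
```

```bash
python3 - <<'E'
from h import *
cmp("side","s0",snap("side","s6"),[(330,333),(242,308)])
plan([(.46,.2,.2,95,7,0),(.3745,.2757,.1,98,4,0),(.3745,.2757,-.008,98,4,0)])
E
```

```text
side (330, 333) diff 75.1
side (242, 308) diff 3.0
19.0 [ 0.5706 -0.0283  0.2123] [3.1412e+00 9.0000e-04 1.4001e+00] F [ 0.3  0.1 -0.9] w 0.0853 q [ 0.38  0.47 -0.61  1.7   0.31  1.06 -0.5 ]
{"jaw": [0, 0, 0, 0, 0, 0, 0, 0, 0, 0], "dp": [[0.0368, -0.0264, 0.0021], [0.0378, -0.025, 0.0022], [0.0386, -0.0236, 0.0021], [0.0396, -0.0222, 0.0022], [0.0403, -0.0207, 0.0022], [0.041, -0.0192, 0.0021], [0.0417, -0.0177, 0.0022], [0.0259, -0.0245, 0.0313], [0.0262, -0.0243, 0.0312], [0.0265, -0.0238, 0.0313]], "rotation": [[0.0, 0.0, -0.0117], [0.0, 0.0001, -0.0118], [0.0, 0.0, -0.0117], [0.0001, 0.0001, -0.0117], [0.0, 0.0, -0.0117], [0.0, 0.0001, -0.0118], [0.0, 0.0, -0.0117], [0.0, 0.0, -0.0042], [0.0, 0.0, -0.0041], [0.0, 0.0, -0.0042]]}
{"jaw": [0, 0, 0, 0, 0], "dp": [[0.0269, -0.0235, 0.0312], [0.0, 0.0, 0.0338], [0.0, 0.0, 0.0337], [0.0, 0.0, 0.0338], [0.0, 0.0, 0.0337]], "rotation": [[0.0, 0.0, -0.0042], [0.0, 0.0, 0.0], [0.0, 0.0, 0.0], [0.0, 0.0, 0.0], [0.0, 0.0, 0.0]]}
```

Die B's patch has changed, so it may have been knocked. I'll look.

```bash
python3 - <<'E'
from h import *
t=snap("top","t3"); s=cv2.imread("pics/s6.png")
k=lambda im,x,y,w,h,f: cv2.resize(im[y:y+h,x:x+w],None,fx=f,fy=f,interpolation=cv2.INTER_CUBIC)
cv2.imwrite("pics/c10.png",np.hstack([k(t,165,240,100,100,4),k(s,260,285,100,100,4)]))
E
```

```text
(no output)
```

View pics/c10.png

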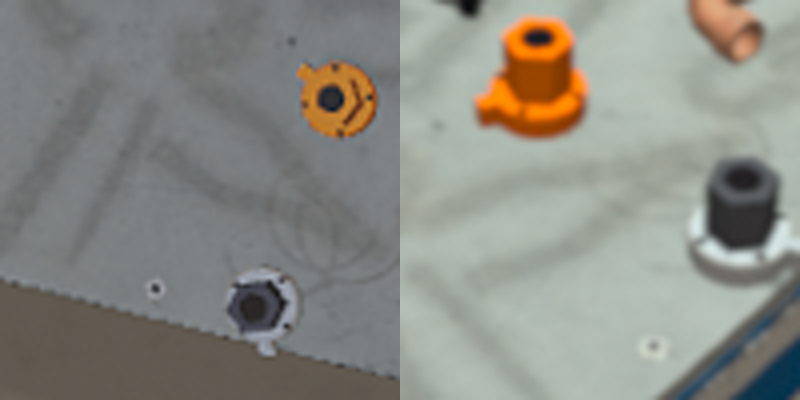

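```bash
python3 - <<'E'
from h import *
h=onz("top",(228.2,316.5),.046);d=onz("top",(230.5,316.2),.016);l=onz("top",(231.5,327.5),.016);print(h,d,l,onz("side",(345.8,330),.046),np.degrees(np.arctan2(*(l-d)[1::-1])),np.linalg.norm(l-d))
t0=cv2.imread("pics/t3.png").astype(np.float32).mean(2)
c=(h+d)/2
im=cv2.imread("pics/t3.png").astype(int)
for off in(0,.002):
    ang=np.radians(np.arange(150,230,2)); val=[]
    for th in ang:
        uv=proj("top",np.array([[c[0]-off+r*np.cos(th),c[1]+r*np.sin(th),.016] for r in(.026,.028,.030)])).astype(np.float32)
        val.append(cv2.remap(t0,uv[:,0],uv[:,1],cv2.INTER_LINEAR).mean())
    print(np.round(val).astype(int))
x,y=c[0]-.001,c[1]
yaw=98
plan([(.46,.2,.2,95,7,0),(x,y,.12,yaw,5,0),(x,y,-.008,yaw,4,0)])
E
```

```text
[0.34280142 0.27904829 0.046     ] [0.34185452 0.27847609 0.016     ] [0.31312301 0.2765557  0.016     ] [0.33979512 0.27979426 0.046     ] -176.17610288640856 0.028795617858011026
[ 88  88  89  90  91  90  88  86  85  94 104 115 130 145 150 152 153 152
 151 146 134 122 108  98  95 100 107 114 119 121 123 124 125 125 126 126
 125 126 126 126]
[ 89  89  89  89  89  89  88  87  88  93  98 105 116 126 131 135 139 140
 141 140 134 127 113  99  89  90  95 101 108 113 117 120 123 125 126 127
 127 127 127 127]
19.05 [ 0.5702 -0.0283  0.2113] [-3.1405e+00  1.0000e-03  1.4002e+00] F [-0.6  0.5 -0.5] w 0.0854 q [ 0.38  0.47 -0.61  1.7   0.31  1.06 -0.5 ]
{"jaw": [0, 0, 0, 0, 0, 0, 0, 0, 0, 0], "dp": [[0.0368, -0.0263, 0.002], [0.0378, -0.025, 0.002], [0.0387, -0.0235, 0.002], [0.0395, -0.0221, 0.002], [0.0403, -0.0206, 0.002], [0.041, -0.0191, 0.002], [0.0417, -0.0176, 0.002], [0.0222, -0.0278, 0.02], [0.0225, -0.0277, 0.02], [0.0228, -0.0273, 0.02]], "rotation": [[-0.0001, 0.0, -0.0117], [0.0, 0.0001, -0.0118], [-0.0001, 0.0, -0.0117], [0.0, 0.0001, -0.0117], [-0.0001, 0.0, -0.0117], [0.0, 0.0, -0.0118], [-0.0001, 0.0001, -0.0117], [0.0, 0.0, -0.0033], [0.0, 0.0, -0.0034], [0.0, 0.0, -0.0033]]}
{"jaw": [0, 0, 0, 0, 0, 0], "dp": [[0.0231, -0.0272, 0.02], [0.0233, -0.0269, 0.02], [0.0, 0.0, 0.04], [0.0, 0.0, 0.04], [0.0, 0.0, 0.04], [0.0, 0.0, 0.04]], "rotation": [[0.0, 0.0, -0.0033], [0.0, 0.0, -0.0034], [0.0, 0.0, 0.0], [0.0, 0.0, 0.0], [0.0, 0.0, 0.0], [0.0, 0.0, 0.0]]}
```

Call:
{"op": "move_arm", "data": {
  "jaw": [0, 0, 0, 0, 0, 0, 0, 0, 0, 0],
  "dp": [
    [0.0368, -0.0263, 0.002],
    [0.0378, -0.025, 0.002],
    [0.0387, -0.0235, 0.002],
    [0.0395, -0.0221, 0.002],
    [0.0403, -0.0206, 0.002],
    [0.041, -0.0191, 0.002],
    [0.0417, -0.0176, 0.002],
    [0.0222, -0.0278, 0.02],
    [0.0225, -0.0277, 0.02],
    [0.0228, -0.0273, 0.02]
  ],
  "rotation": [
    [-0.0001, 0.0, -0.0117],
    [0.0, 0.0001, -0.0118],
    [-0.0001, 0.0, -0.0117],
    [0.0, 0.0001, -0.0117],
    [-0.0001, 0.0, -0.0117],
    [0.0, 0.0, -0.0118],
    [-0.0001, 0.0001, -0.0117],
    [0.0, 0.0, -0.0033],
    [0.0, 0.0, -0.0034],
    [0.0, 0.0, -0.0033]
  ]
}}

```text
clock: 20.3
position: [0.3877, 0.2474, 0.1508]
tool_rot: [-3.14, 0.0, 1.69]
force: [0.7, 0.8, -0.5]
grip_width: 0.0859
```

Call:
{"op": "move_arm", "data": {
  "jaw": [0, 0, 0, 0, 0, 0],
  "dp": [
    [0.0231, -0.0272, 0.02],
    [0.0233, -0.0269, 0.02],
    [0, 0, 0.02],
    [0, 0, 0],
    [0, 0, 0],
    [0, 0, 0]
  ],
  "rotation": [
    [0, 0, 0.007],
    [0, 0, 0.007],
    [0, 0, 0.007],
    [0, 0, 0],
    [0, 0, 0],
    [0, 0, 0]
  ]
}}

```text
clock: 21.05
position: [0.3425, 0.2795, 0.1043]
tool_rot: [3.141, -0.001, 1.623]
force: [-0.6, 0.3, -0.1]
grip_width: 0.0851
```

```bash
python3 - <<'E'
from h import *
cmp("side","s6",snap("side","s7"),[(345,340),(242,308)])
plan([(.3415,.2788,-.008,93,5,0)])
E
```

```text
side (345, 340) diff 9.1
side (242, 308) diff 8.7
21.1 [0.3424 0.2795 0.1043] [ 3.1412e+00 -5.0000e-04  1.6230e+00] F [0.1 0.3 0. ] w 0.0854 q [-0.25  0.45 -0.71  2.12  0.45  0.72 -1.21]
{"jaw": [0, 0, 0, 0, 0], "dp": [[-0.0002, -0.0003, 0.0281], [-0.0001, -0.0002, 0.028], [-0.0002, -0.0003, 0.0281], [-0.0002, -0.0002, 0.0281], [-0.0001, -0.0003, 0.028]], "rotation": [[0.0, 0.0, 0.0], [0.0001, -0.0001, 0.0], [0.0, 0.0, 0.0], [0.0, 0.0, 0.0], [0.0, -0.0001, 0.0]]}
```

Call:
{"op": "move_arm", "data": {
  "jaw": [0, 0, 0, 0, 0, 0, 255, 255, 255, 255],
  "dp": [
    [-0.0002, -0.0003, 0.0281],
    [-0.0001, -0.0002, 0.028],
    [-0.0002, -0.0003, 0.0281],
    [-0.0002, -0.0002, 0.0281],
    [-0.0001, -0.0003, 0.028],
    [0, 0, 0],
    [0, 0, 0],
    [0, 0, 0],
    [0, 0, 0],
    [0, 0, 0]
  ],
  "rotation": [
    [0, 0, 0],
    [0, 0, 0],
    [0, 0, 0],
    [0, 0, 0],
    [0, 0, 0],
    [0, 0, 0],
    [0, 0, 0],
    [0, 0, 0],
    [0, 0, 0],
    [0, 0, 0]
  ]
}}

```text
clock: 22.35
position: [0.3415, 0.279, -0.0077]
tool_rot: [3.141, -0.0, 1.623]
force: [-2.0, -2.2, 16.7]
grip_width: 0.0289
```

Call:
{"op": "move_arm", "data": {
  "jaw": [255, 255],
  "dp": [
    [0, 0, 0],
    [0, 0, 0]
  ],
  "rotation": [
    [0, 0, 0],
    [0, 0, 0]
  ]
}}

```text
clock: 22.6
position: [0.3415, 0.279, -0.0076]
tool_rot: [3.141, -0.0, 1.623]
force: [-1.8, -2.3, 16.9]
grip_width: 0.0288
```

```bash
python3 - <<'E'
from h import *
# grip yaw psi -> lug = psi-90+180 ; slot -156.2 => yaw = psi with lug=-156.2 -> 113.8
s=bot.observe(); p=s["position"]
plan([(p[0],p[1],.15,np.degrees(s["tool_rot"][2]),5,255),(.5856,.1208,.13,113.8,9,255),(.5856,.1208,.025,113.8,4,255)])
E
```

```text
22.6 [ 0.3415  0.279  -0.0076] [ 3.1405e+00 -5.0000e-04  1.6234e+00] F [-1.8 -2.3 16.9] w 0.0288 q [-0.42  0.64 -0.51  2.19  0.7   0.47 -1.44]
{"jaw": [255, 255, 255, 255, 255, 255, 255, 255, 255, 255], "dp": [[0.0, 0.0, -0.0394], [0.0, 0.0001, -0.0394], [0.0, 0.0, -0.0394], [0.0001, 0.0, -0.0394], [0.0, 0.0, -0.0395], [-0.0237, 0.0327, 0.0028], [-0.0251, 0.0317, 0.0028], [-0.0263, 0.0307, 0.0028], [-0.0275, 0.0296, 0.0028], [-0.0286, 0.0285, 0.0027]], "rotation": [[0.0001, 0.0, 0.0], [0.0, -0.0001, 0.0], [0.0001, 0.0, 0.0], [0.0001, 0.0, 0.0], [0.0, -0.0001, 0.0], [0.0, 0.0, -0.0128], [0.0, 0.0, -0.0129], [0.0, 0.0, -0.0128], [0.0, 0.0, -0.0128], [0.0, 0.0, -0.0129]]}
{"jaw": [255, 255, 255, 255, 255, 255, 255, 255], "dp": [[-0.0298, 0.0273, 0.0028], [-0.0309, 0.026, 0.0028], [-0.0319, 0.0249, 0.0028], [-0.0329, 0.0235, 0.0028], [0.0, 0.0, 0.0328], [0.0, 0.0, 0.0328], [0.0, 0.0, 0.0328], [0.0, -0.0001, 0.0329]], "rotation": [[0.0, 0.0, -0.0128], [0.0, 0.0, -0.0128], [0.0, 0.0, -0.0128], [0.0, 0.0001, -0.0129], [0.0, 0.0, 0.0], [0.0, 0.0, 0.0], [0.0, 0.0, 0.0], [0.0, 0.0, 0.0]]}
```

Call:
{"op": "move_arm", "data": {
  "jaw": [255, 255, 255, 255, 255, 255, 255, 255, 255, 255],
  "dp": [
    [0.0, 0.0, -0.0394],
    [0.0, 0.0001, -0.0394],
    [0.0, 0.0, -0.0394],
    [0.0001, 0.0, -0.0394],
    [0.0, 0.0, -0.0395],
    [-0.0237, 0.0327, 0.0028],
    [-0.0251, 0.0317, 0.0028],
    [-0.0263, 0.0307, 0.0028],
    [-0.0275, 0.0296, 0.0028],
    [-0.0286, 0.0285, 0.0027]
  ],
  "rotation": [
    [0.0001, 0.0, 0.0],
    [0.0, -0.0001, 0.0],
    [0.0001, 0.0, 0.0],
    [0.0001, 0.0, 0.0],
    [0.0, -0.0001, 0.0],
    [0.0, 0.0, -0.0128],
    [0.0, 0.0, -0.0129],
    [0.0, 0.0, -0.0128],
    [0.0, 0.0, -0.0128],
    [0.0, 0.0, -0.0129]
  ]
}}

```text
clock: 23.85
position: [0.4776, 0.1902, 0.1382]
tool_rot: [-3.14, 0.0, 1.826]
force: [-0.4, 0.1, -2.2]
grip_width: 0.0287
```

Call:
{"op": "move_arm", "data": {
  "jaw": [255, 255, 255, 255, 255, 255, 255, 255, 255],
  "dp": [
    [-0.0298, 0.0273, 0.0028],
    [-0.0309, 0.026, 0.0028],
    [-0.0319, 0.0249, 0.0028],
    [-0.0329, 0.0235, 0.0028],
    [0.0, 0.0, 0.0328],
    [0.0, 0.0, 0.0328],
    [0.0, 0.0, 0.0328],
    [0.0, -0.0001, 0.0329],
    [0, 0, 0]
  ],
  "rotation": [
    [0.0, 0.0, -0.0128],
    [0.0, 0.0, -0.0128],
    [0.0, 0.0, -0.0128],
    [0.0, 0.0001, -0.0129],
    [0.0, 0.0, 0.0],
    [0.0, 0.0, 0.0],
    [0.0, 0.0, 0.0],
    [0.0, 0.0, 0.0],
    [0, 0, 0]
  ]
}}

```text
clock: 24.98
position: [0.5839, 0.1203, 0.0227]
tool_rot: [-3.137, -0.001, 1.986]
force: [-0.3, 0.1, -2.0]
grip_width: 0.0287
```

```bash
python3 - <<'E'
from h import *
plan([(.5856,.1208,.005,113.8,4,255),(.5856,.1208,-.005,113.8,4,255)])
E
```

```text
24.98 [0.5839 0.1203 0.0227] [-3.1375e+00 -1.0000e-03  1.9865e+00] F [-0.3  0.1 -2. ] w 0.0287 q [ 0.14  0.79 -0.65  1.77  0.63  0.81 -0.41]
{"jaw": [255, 255, 255, 255, 255, 255, 255, 255], "dp": [[-0.0001, 0.0006, 0.0055], [-0.0001, 0.0005, 0.0056], [0.0, 0.0006, 0.0055], [-0.0001, 0.0005, 0.0055], [0.0, 0.0, 0.0031], [0.0, 0.0, 0.0032], [0.0, 0.0, 0.0031], [0.0, 0.0, 0.0031]], "rotation": [[-0.0003, -0.0001, 0.0], [-0.0004, -0.0001, 0.0], [-0.0003, 0.0, 0.0001], [-0.0003, -0.0001, 0.0], [0.0, 0.0, 0.0], [0.0, 0.0, 0.0], [0.0, 0.0, 0.0], [0.0, 0.0, 0.0]]}
```

Call:
{"op": "move_arm", "data": {
  "jaw": [255, 255, 255, 255, 255],
  "dp": [
    [-0.0001, 0.0006, 0.0055],
    [-0.0001, 0.0005, 0.0056],
    [0.0, 0.0006, 0.0055],
    [-0.0001, 0.0005, 0.0055],
    [0, 0, 0]
  ],
  "rotation": [
    [-0.0003, -0.0001, 0.0],
    [-0.0004, -0.0001, 0.0],
    [-0.0003, 0.0, 0.0001],
    [-0.0003, -0.0001, 0.0],
    [0, 0, 0]
  ]
}}

```text
clock: 25.6
position: [0.5868, 0.1212, 0.0061]
tool_rot: [3.139, 0.001, 1.986]
force: [0.5, 0.6, -1.5]
grip_width: 0.0288
```

Call:
{"op": "move_arm", "data": {
  "jaw": [255, 255, 255, 255, 255],
  "dp": [
    [0, 0, 0.003],
    [0, 0, 0.003],
    [0, 0, 0.003],
    [0, 0, 0.002],
    [0, 0, 0]
  ],
  "rotation": [
    [0, 0, 0],
    [0, 0, 0],
    [0, 0, 0],
    [0, 0, 0],
    [0, 0, 0]
  ]
}}

```text
clock: 26.22
position: [0.587, 0.1212, -0.0024]
tool_rot: [3.139, 0.001, 1.986]
force: [-0.3, 0.0, -0.8]
grip_width: 0.0288
```

Call:
{"op": "move_arm", "data": {
  "jaw": [255, 255, 255, 255],
  "dp": [
    [0.0006, -0.0012, 0.0015],
    [0, 0, 0.0015],
    [0, 0, 0.001],
    [0, 0, 0]
  ],
  "rotation": [
    [0, 0, 0],
    [0, 0, 0],
    [0, 0, 0],
    [0, 0, 0]
  ]
}}

```text
clock: 26.72
position: [0.5872, 0.1212, -0.0027]
tool_rot: [3.136, 0.003, 1.986]
force: [-11.4, -7.5, 52.4]
grip_width: 0.0287
```

Call:
{"op": "move_arm", "data": {
  "jaw": [255, 110, 110, 110, 110, 110, 110, 0, 0, 0],
  "dp": [
    [0, 0, -0.0035],
    [0, 0, 0],
    [0, 0, 0],
    [0, 0, -0.02],
    [0, 0, -0.04],
    [0, 0, -0.06],
    [0, 0, -0.06],
    [0, 0, -0.06],
    [0, 0, -0.03],
    [0, 0, 0]
  ],
  "rotation": [
    [0, 0, 0],
    [0, 0, 0],
    [0, 0, 0],
    [0, 0, 0],
    [0, 0, 0],
    [0, 0, 0],
    [0, 0, 0],
    [0, 0, 0],
    [0, 0, 0],
    [0, 0, 0]
  ]
}}

```text
clock: 27.98
position: [0.5859, 0.1215, 0.2158]
tool_rot: [3.135, 0.001, 1.986]
force: [-0.7, 0.4, -1.3]
grip_width: 0.0852
```

```bash
python3 - <<'E'
from h import *
cmp("side","s0",snap("side","s8"),[(242,308)])
plan([(.5547,.279,.2,100,5,0),(.5547,.279,.02,100,5,0)])
E
```

```text
side (242, 308) diff 2.4
28.02 [0.5853 0.1211 0.2143] [3.1373e+00 1.1000e-03 1.9860e+00] F [-0.  -0.7 -0.6] w 0.0859 q [ 0.23  0.56 -0.79  1.63  0.43  1.13 -0.25]
{"jaw": [0, 0, 0, 0, 0, 0, 0, 0, 0, 0], "dp": [[0.0392, 0.0089, 0.0036], [0.0396, 0.007, 0.0035], [0.0399, 0.0051, 0.0036], [0.04, 0.0032, 0.0035], [0.0402, 0.0012, 0.0036], [0.0, 0.0, 0.045], [0.0, 0.0, 0.045], [0.0, 0.0, 0.045], [0.0, 0.0, 0.045], [0.0, 0.0, 0.045]], "rotation": [[0.0003, 0.0, 0.0153], [0.0003, 0.0001, 0.0153], [0.0003, 0.0, 0.0154], [0.0002, 0.0001, 0.0153], [0.0003, 0.0, 0.0153], [0.0, 0.0, 0.0], [0.0, 0.0, 0.0], [0.0, 0.0, 0.0], [0.0, 0.0, 0.0], [0.0, 0.0, 0.0]]}
```

Call:
{"op": "move_arm", "data": {
  "jaw": [110, 110, 110, 110, 110, 110],
  "dp": [
    [0.0392, 0.0089, 0.0036],
    [0.0396, 0.007, 0.0035],
    [0.0399, 0.0051, 0.0036],
    [0.04, 0.0032, 0.0035],
    [0.0402, 0.0012, 0.0036],
    [0, 0, 0]
  ],
  "rotation": [
    [0.0003, 0.0, 0.0153],
    [0.0003, 0.0001, 0.0153],
    [0.0003, 0.0, 0.0154],
    [0.0002, 0.0001, 0.0153],
    [0.0003, 0.0, 0.0153],
    [0, 0, 0]
  ]
}}

```text
clock: 28.78
position: [0.5528, 0.2815, 0.198]
tool_rot: [-3.138, -0.001, 1.749]
force: [-0.0, -0.6, 0.7]
grip_width: 0.0483
```

```bash
python3 - <<'E'
from h import *
t=snap("top","t4"); s=snap("side","s9")
k=lambda im,x,y,w,h,f: cv2.resize(im[y:y+h,x:x+w],None,fx=f,fy=f,interpolation=cv2.INTER_CUBIC)
cv2.imwrite("pics/c11.png",np.vstack([k(t,265,185,140,65,5),cv2.copyMakeBorder(k(s,235,195,120,95,2.8),0,0,0,364,0)]))
plan([(.5547,.2797,.0,100,5,110)])
E
```

```text
28.88 [0.5542 0.2786 0.1982] [-3.1390e+00  4.0000e-04  1.7464e+00] F [-0.5 -0.   0.2] w 0.0488 q [-0.08  0.6  -0.73  1.58  0.43  1.13 -0.74]
{"jaw": [110, 110, 110, 110, 110], "dp": [[0.0003, 0.0003, 0.0496], [0.0002, 0.0003, 0.0495], [0.0003, 0.0002, 0.0496], [0.0002, 0.0002, 0.0495], [0.0003, 0.0002, 0.0496]], "rotation": [[-0.0002, 0.0, 0.0001], [-0.0001, 0.0, 0.0], [-0.0002, 0.0001, 0.0001], [-0.0002, 0.0, 0.0001], [-0.0001, 0.0, 0.0]]}
```

View pics/c11.png

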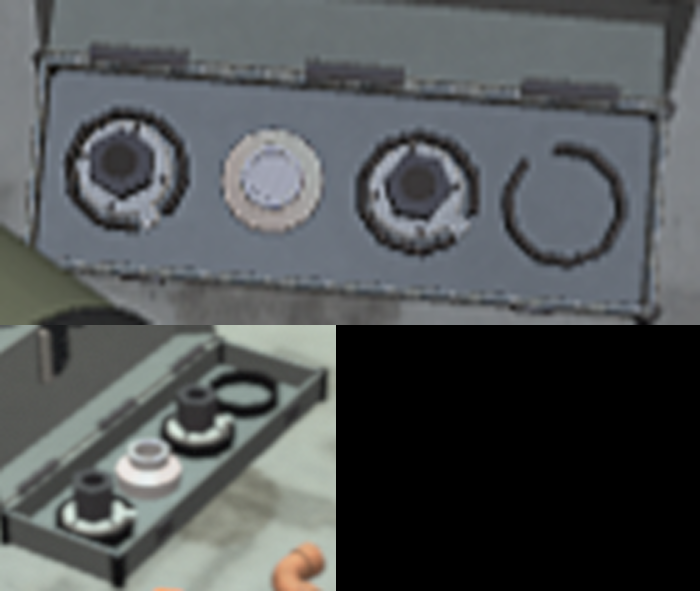

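Both dies sit in their cups with the lugs in the slots: left die at crop (123,163) with lug at (150,215), middle die at (418,185) with lug at (455,222). Now the stopper.

Call:
{"op": "move_arm", "data": {
  "jaw": [110, 110, 110, 110, 110, 110, 255, 255, 255, 255],
  "dp": [
    [0.0003, 0.0003, 0.0496],
    [0.0002, 0.0003, 0.0495],
    [0.0003, 0.0002, 0.0496],
    [0.0002, 0.0002, 0.0495],
    [0.0003, 0.0002, 0.0496],
    [0, 0, 0],
    [0, 0, 0],
    [0, 0, 0],
    [0, 0, 0],
    [0, 0, 0]
  ],
  "rotation": [
    [-0.0002, 0.0, 0.0001],
    [-0.0001, 0.0, 0.0],
    [-0.0002, 0.0001, 0.0001],
    [-0.0002, 0.0, 0.0001],
    [-0.0001, 0.0, 0.0],
    [0, 0, 0],
    [0, 0, 0],
    [0, 0, 0],
    [0, 0, 0],
    [0, 0, 0]
  ],
  "squeeze": 40
}}

```text
clock: 30.12
position: [0.5563, 0.2806, 0.0025]
tool_rot: [3.138, -0.001, 1.744]
force: [-0.3, -1.1, 8.8]
grip_width: 0.0199
```

```bash
python3 - <<'E'
from h import *
s=bot.observe(); p=s["position"]
plan([(p[0],p[1],.17,100,5,255),(.5777,.0462,.15,84,7,255)])
E
```

```text
30.12 [0.5563 0.2806 0.0025] [ 3.1379e+00 -1.1000e-03  1.7442e+00] F [-0.3 -1.1  8.8] w 0.0199 q [-0.17  0.83 -0.6   1.71  0.62  0.79 -0.89]
{"jaw": [255, 255, 255, 255, 255, 255, 255, 255, 255, 255], "dp": [[0.0, 0.0002, -0.0419], [0.0001, 0.0001, -0.0418], [0.0, 0.0001, -0.0419], [0.0, 0.0, -0.0419], [0.0, 0.0001, -0.0418], [-0.0419, -0.0035, 0.0036], [-0.042, -0.0019, 0.0035], [-0.042, -0.0001, 0.0036], [-0.042, 0.0015, 0.0035], [-0.0419, 0.0032, 0.0036]], "rotation": [[0.0002, -0.0001, -0.0001], [0.0003, 0.0, 0.0], [0.0002, -0.0001, -0.0001], [0.0002, -0.0001, -0.0001], [0.0003, 0.0, -0.0001], [0.0, 0.0, 0.0127], [0.0, 0.0, 0.0127], [0.0, 0.0, 0.0127], [0.0, 0.0, 0.0127], [0.0, 0.0, 0.0127]]}
{"jaw": [255, 255], "dp": [[-0.0418, 0.0048, 0.0036], [-0.0415, 0.0065, 0.0035]], "rotation": [[0.0, 0.0, 0.0127], [0.0, 0.0, 0.0127]]}
```

Call:
{"op": "move_arm", "data": {
  "jaw": [255, 255, 255, 255, 255, 255, 255, 255, 255, 255],
  "dp": [
    [0.0, 0.0002, -0.0419],
    [0.0001, 0.0001, -0.0418],
    [0.0, 0.0001, -0.0419],
    [0.0, 0.0, -0.0419],
    [0.0, 0.0001, -0.0418],
    [-0.0419, -0.0035, 0.0036],
    [-0.042, -0.0019, 0.0035],
    [-0.042, -0.0001, 0.0036],
    [-0.042, 0.0015, 0.0035],
    [-0.0419, 0.0032, 0.0036]
  ],
  "rotation": [
    [0.0002, -0.0001, -0.0001],
    [0.0003, 0.0, 0.0],
    [0.0002, -0.0001, -0.0001],
    [0.0002, -0.0001, -0.0001],
    [0.0003, 0.0, -0.0001],
    [0.0, 0.0, 0.0127],
    [0.0, 0.0, 0.0127],
    [0.0, 0.0, 0.0127],
    [0.0, 0.0, 0.0127],
    [0.0, 0.0, 0.0127]
  ]
}}

```text
clock: 31.38
position: [0.5712, 0.1117, 0.155]
tool_rot: [-3.141, 0.001, 1.545]
force: [-0.4, 0.4, -0.1]
grip_width: 0.0199
```

Call:
{"op": "move_arm", "data": {
  "jaw": [255, 255, 255, 255],
  "dp": [
    [-0.0418, 0.0048, 0.0036],
    [-0.0415, 0.0065, 0.0035],
    [0, 0, 0],
    [0, 0, 0]
  ],
  "rotation": [
    [0.0, 0.0, 0.0127],
    [0.0, 0.0, 0.0127],
    [0, 0, 0],
    [0, 0, 0]
  ]
}}

```text
clock: 31.88
position: [0.5772, 0.0466, 0.1491]
tool_rot: [-3.14, 0.001, 1.467]
force: [0.3, 1.0, -0.7]
grip_width: 0.0194
```

```bash
python3 - <<'E'
from h import *
s=snap("side","s10"); print("stopper grip colour check", s.shape)
plan([(.5777,.0462,.05,84,4,255),(.5777,.0462,.023,84,5,255)])
E
```

```text
stopper grip colour check (480, 640, 3)
31.93 [0.5771 0.047  0.149 ] [-3.1401e+00  6.0000e-04  1.4678e+00] F [ 0.4 -0.   0.1] w 0.0195 q [ 0.27  0.57 -0.64  1.74  0.4   0.97 -0.64]
{"jaw": [255, 255, 255, 255, 255, 255, 255, 255, 255], "dp": [[-0.0002, 0.0003, 0.0309], [-0.0002, 0.0002, 0.031], [-0.0002, 0.0002, 0.0309], [-0.0002, 0.0003, 0.031], [0.0, 0.0, 0.0067], [0.0, 0.0, 0.0068], [0.0, 0.0, 0.0067], [0.0, 0.0, 0.0068], [0.0, -0.0001, 0.0067]], "rotation": [[-0.0001, 0.0, 0.0001], [-0.0001, 0.0001, 0.0002], [-0.0002, 0.0, 0.0001], [-0.0001, 0.0001, 0.0002], [0.0, 0.0, 0.0], [0.0, 0.0, 0.0], [0.0, 0.0, 0.0], [0.0, 0.0, 0.0], [0.0, 0.0, 0.0]]}
```

Call:
{"op": "move_arm", "data": {
  "jaw": [255, 255, 255, 255, 255, 255, 255, 255, 255],
  "dp": [
    [-0.0002, 0.0003, 0.0309],
    [-0.0002, 0.0002, 0.031],
    [-0.0002, 0.0002, 0.0309],
    [-0.0002, 0.0003, 0.031],
    [0.0, 0.0, 0.0067],
    [0.0, 0.0, 0.0068],
    [0.0, 0.0, 0.0067],
    [0.0, 0.0, 0.0068],
    [0, 0, 0]
  ],
  "rotation": [
    [-0.0001, 0, 0.0001],
    [-0.0001, 0.0001, 0.0002],
    [-0.0002, 0, 0.0001],
    [-0.0001, 0.0001, 0.0002],
    [0, 0, 0],
    [0, 0, 0],
    [0, 0, 0],
    [0, 0, 0],
    [0, 0, 0]
  ]
}}

```text
clock: 33.05
position: [0.5774, 0.0451, 0.0276]
tool_rot: [-3.141, 0.001, 1.464]
force: [0.7, 1.2, -0.1]
grip_width: 0.0199
```

Call:
{"op": "move_arm", "data": {
  "jaw": [255, 255, 255, 255],
  "dp": [
    [0, 0, 0.003],
    [0, 0, 0.003],
    [0, 0, 0.002],
    [0, 0, 0]
  ],
  "rotation": [
    [0, 0, 0],
    [0, 0, 0],
    [0, 0, 0],
    [0, 0, 0]
  ]
}}

```text
clock: 33.55
position: [0.5776, 0.0449, 0.0215]
tool_rot: [-3.141, 0.001, 1.464]
force: [-1.1, -1.9, 3.8]
grip_width: 0.0195
```

Call:
{"op": "move_arm", "data": {
  "jaw": [255, 255, 130, 130, 130, 130, 130, 130, 130, 130],
  "dp": [
    [0, 0, 0.001],
    [0, 0, 0],
    [0, 0, 0],
    [0, 0, 0],
    [0, 0, -0.02],
    [0, 0, -0.04],
    [0, 0, -0.06],
    [0, 0, -0.07],
    [0, 0, -0.06],
    [0, 0, -0.03]
  ],
  "rotation": [
    [0, 0, 0],
    [0, 0, 0],
    [0, 0, 0],
    [0, 0, 0],
    [0, 0, 0],
    [0, 0, 0],
    [0, 0, 0],
    [0, 0, 0],
    [0, 0, 0],
    [0, 0, 0]
  ]
}}

```text
clock: 34.8
position: [0.5782, 0.0456, 0.2483]
tool_rot: [3.139, -0.0, 1.465]
force: [-0.5, 0.4, -0.0]
grip_width: 0.0418
```

```bash
python3 - <<'E'
from h import *
# bar at lean-back: release pose was (.7115,-.0067,~.118); approach above it
s=snap("side","s11")
k=lambda im,x,y,w,h,f: cv2.resize(im[y:y+h,x:x+w],None,fx=f,fy=f,interpolation=cv2.INTER_CUBIC)
cv2.imwrite("pics/c12.png",k(s,215,160,150,130,4))
c=np.radians(-6); ax=np.array([np.cos(c),np.sin(c)]); hg=np.array([.5738,.0089])+ax*.054
th=np.arctan2(.034,-.158)-1.9; b=hg+ax*.162*np.cos(th); print("bar at 1.9:",b,.031+.162*np.sin(th),proj("side",[[*b,.031+.162*np.sin(th)]]))
x,y=b
plan([(.64,.0,.29,84,3,130),(x,y,.29,84,3,130),(x,y,.115,84,6,130)])
E
```

```text
bar at 1.9: [ 0.71049836 -0.00546758] 0.16985198712381397 [[244.78649462 164.59353847]]
34.85 [0.579  0.0459 0.2503] [ 3.1369e+00 -6.0000e-04  1.4648e+00] F [-0.6  0.3  3.5] w 0.0424 q [ 0.3   0.46 -0.69  1.63  0.32  1.16 -0.57]
{"jaw": [130, 130, 130, 130, 130, 130, 130, 130, 130, 130], "dp": [[-0.0163, 0.0274, -0.0164], [-0.0163, 0.0273, -0.0165], [-0.0163, 0.0274, -0.0165], [0.0008, 0.0294, 0.0], [0.0008, 0.0295, 0.0], [0.0008, 0.0294, 0.0], [0.0, 0.0, 0.0365], [0.0, 0.0, 0.0364], [0.0, 0.0, 0.0365], [0.0, 0.0, 0.0364]], "rotation": [[0.0005, -0.0001, -0.0001], [0.0005, 0.0, -0.0002], [0.0005, -0.0001, -0.0001], [0.0, 0.0, 0.0], [0.0, 0.0, 0.0], [0.0, 0.0, 0.0], [0.0, 0.0, 0.0], [0.0, 0.0, 0.0], [0.0, 0.0, 0.0], [0.0, 0.0, 0.0]]}
{"jaw": [130, 130], "dp": [[0.0, 0.0, 0.0365], [0.0, 0.0, 0.0365]], "rotation": [[0.0, 0.0, 0.0], [0.0, 0.0, 0.0]]}
```

View pics/c12.png

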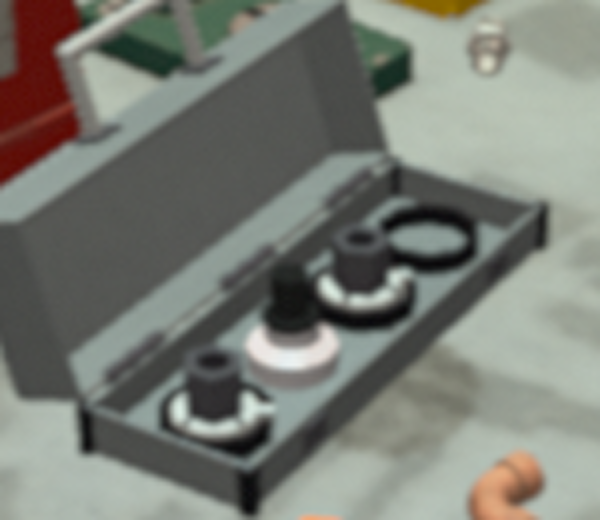

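Call:
{"op": "move_arm", "data": {
  "jaw": [130, 130, 130, 130, 130, 130, 130, 130, 130, 130],
  "dp": [
    [-0.0163, 0.0274, -0.0164],
    [-0.0163, 0.0273, -0.0165],
    [-0.0163, 0.0274, -0.0165],
    [0.0008, 0.0294, 0.0],
    [0.0008, 0.0295, 0.0],
    [0.0008, 0.0294, 0.0],
    [0, 0, 0],
    [0.0, 0.0, 0.0364],
    [0.0, 0.0, 0.0365],
    [0.0, 0.0, 0.0364]
  ],
  "rotation": [
    [0.0005, -0.0001, -0.0001],
    [0.0005, 0.0, -0.0002],
    [0.0005, -0.0001, -0.0001],
    [0.0, 0.0, 0.0],
    [0.0, 0.0, 0.0],
    [0.0, 0.0, 0.0],
    [0.0, 0.0, 0.0],
    [0.0, 0.0, 0.0],
    [0.0, 0.0, 0.0],
    [0.0, 0.0, 0.0]
  ]
}}

```text
clock: 36.1
position: [0.7083, -0.006, 0.1961]
tool_rot: [-3.136, 0.001, 1.466]
force: [0.0, 0.1, 0.6]
grip_width: 0.042
```

```bash
python3 - <<'E'
from h import *
plan([(.7105,-.0055,.119,84,4,130)])
E
```

```text
36.1 [ 0.7083 -0.006   0.1961] [-3.1363e+00  8.0000e-04  1.4661e+00] F [0.  0.1 0.6] w 0.042 q [ 0.27  0.72 -0.62  1.32  0.42  1.23 -0.47]
{"jaw": [130, 130, 130, 130], "dp": [[0.0003, 0.0008, 0.0241], [0.0002, 0.0008, 0.0241], [0.0003, 0.0007, 0.0241], [0.0002, 0.0007, 0.024]], "rotation": [[-0.0004, 0.0001, 0.0], [-0.0004, 0.0, 0.0], [-0.0005, 0.0001, 0.0], [-0.0004, 0.0001, 0.0]]}
```

Call:
{"op": "move_arm", "data": {
  "jaw": [130, 130, 130, 130, 130, 255, 255, 255, 255, 255],
  "dp": [
    [0.0002, 0.0005, 0.0241],
    [0.0002, 0.0003, 0.0241],
    [0, 0, 0.0241],
    [0, 0, 0.024],
    [0, 0, 0],
    [0, 0, 0],
    [0, 0, 0],
    [0, 0, 0],
    [0, 0, 0],
    [0, 0, 0]
  ],
  "rotation": [
    [0, 0, 0],
    [0, 0, 0],
    [0, 0, 0],
    [0, 0, 0],
    [0, 0, 0],
    [0, 0, 0],
    [0, 0, 0],
    [0, 0, 0],
    [0, 0, 0],
    [0, 0, 0]
  ],
  "squeeze": 60
}}

```text
clock: 37.35
position: [0.71, -0.0059, 0.1198]
tool_rot: [-3.138, 0.001, 1.466]
force: [1.6, 0.9, 6.5]
grip_width: 0.0077
```

```bash
python3 - <<'E'
from h import *
s=bot.observe(); p=np.array(s["position"])
c=np.radians(-6); ax=np.array([np.cos(c),np.sin(c)]); h0=np.arctan2(.034,-.158)
b=lambda a:.162*np.array([np.cos(h0-a),np.sin(h0-a)])
w=[]
for a in np.linspace(1.9,0,27)[1:]:
    d=b(a)-b(1.9); w.append((*(p[:2]+ax*d[0]),p[2]+d[1],84,1,255))
plan(w)
E
```

```text
37.35 [ 0.71   -0.0059  0.1198] [-3.1378e+00  8.0000e-04  1.4657e+00] F [1.6 0.9 6.5] w 0.0077 q [ 0.26  0.8  -0.59  1.39  0.46  1.1  -0.51]
{"jaw": [255, 255, 255, 255, 255, 255, 255, 255, 255, 255], "dp": [[0.0, -0.013, -0.0071], [0.0, -0.0134, -0.0062], [0.0, -0.0139, -0.0052], [0.0, -0.0142, -0.0041], [0.0, -0.0144, -0.0032], [0.0, -0.0147, -0.002], [0.0, -0.0147, -0.001], [0.0, -0.0148, 0.0001], [0.0, -0.0148, 0.0012], [0.0, -0.0146, 0.0022]], "rotation": [[-0.0012, 0.0003, -0.0001], [0.0, 0.0, 0.0], [0.0, 0.0, 0.0], [0.0, 0.0, 0.0], [0.0, 0.0, 0.0], [0.0, 0.0, 0.0], [0.0, 0.0, 0.0], [0.0, 0.0, 0.0], [0.0, 0.0, 0.0], [0.0, 0.0, 0.0]]}
{"jaw": [255, 255, 255, 255, 255, 255, 255, 255, 255, 255], "dp": [[0.0, -0.0144, 0.0034], [0.0, -0.0142, 0.0043], [0.0, -0.0137, 0.0054], [0.0, -0.0134, 0.0064], [0.0, -0.0128, 0.0073], [0.0, -0.0123, 0.0083], [0.0, -0.0117, 0.0091], [0.0, -0.0109, 0.0099], [0.0, -0.0102, 0.0108], [0.0, -0.0094, 0.0114]], "rotation": [[0.0, 0.0, 0.0], [0.0, 0.0, 0.0], [0.0, 0.0, 0.0], [0.0, 0.0, 0.0], [0.0, 0.0, 0.0], [0.0, 0.0, 0.0], [0.0, 0.0, 0.0], [0.0, 0.0, 0.0], [0.0, 0.0, 0.0], [0.0, 0.0, 0.0]]}
{"jaw": [255, 255, 255, 255, 255, 255], "dp": [[0.0, -0.0085, 0.0121], [-0.0001, -0.0076, 0.0127], [0.0, -0.0067, 0.0132], [0.0, -0.0057, 0.0136], [0.0, -0.0047, 0.0141], [0.0, -0.0036, 0.0143]], "rotation": [[0.0, 0.0, 0.0], [0.0, 0.0, 0.0], [0.0, 0.0, 0.0], [0.0, 0.0, 0.0], [0.0, 0.0, 0.0], [0.0, 0.0, 0.0]]}
```

Call:
{"op": "move_arm", "data": {
  "jaw": [255, 255, 255, 255, 255, 255, 255, 255, 255, 255],
  "dp": [
    [0.0, -0.013, -0.0071],
    [0.0, -0.0134, -0.0062],
    [0.0, -0.0139, -0.0052],
    [0.0, -0.0142, -0.0041],
    [0.0, -0.0144, -0.0032],
    [0.0, -0.0147, -0.002],
    [0.0, -0.0147, -0.001],
    [0.0, -0.0148, 0.0001],
    [0.0, -0.0148, 0.0012],
    [0.0, -0.0146, 0.0022]
  ],
  "rotation": [
    [0, 0, 0],
    [0, 0, 0],
    [0, 0, 0],
    [0, 0, 0],
    [0, 0, 0],
    [0, 0, 0],
    [0, 0, 0],
    [0, 0, 0],
    [0, 0, 0],
    [0, 0, 0]
  ]
}}

```text
clock: 38.6
position: [0.5956, 0.0065, 0.1405]
tool_rot: [-3.137, 0.001, 1.466]
force: [0.8, 3.9, 4.8]
grip_width: 0.0075
```

Call:
{"op": "move_arm", "data": {
  "jaw": [255, 255, 255, 255, 255, 255, 255, 255, 255, 255],
  "dp": [
    [0.0, -0.0144, 0.0034],
    [0.0, -0.0142, 0.0043],
    [0.0, -0.0137, 0.0054],
    [0.0, -0.0134, 0.0064],
    [0.0, -0.0128, 0.0073],
    [0.0, -0.0123, 0.0083],
    [0.0, -0.0117, 0.0091],
    [0.0, -0.0109, 0.0099],
    [0.0, -0.0102, 0.0108],
    [0.0, -0.0094, 0.0114]
  ],
  "rotation": [
    [0, 0, 0],
    [0, 0, 0],
    [0, 0, 0],
    [0, 0, 0],
    [0, 0, 0],
    [0, 0, 0],
    [0, 0, 0],
    [0, 0, 0],
    [0, 0, 0],
    [0, 0, 0]
  ]
}}

```text
clock: 39.85
position: [0.4976, 0.0166, 0.079]
tool_rot: [-3.137, 0.0, 1.466]
force: [4.1, 8.1, -3.6]
grip_width: 0.0074
```

Call:
{"op": "move_arm", "data": {
  "jaw": [255, 255, 255, 255, 255, 255, 255, 255],
  "dp": [
    [0.0, -0.0085, 0.0121],
    [-0.0001, -0.0076, 0.0127],
    [0.0, -0.0067, 0.0132],
    [0.0, -0.0057, 0.0136],
    [0.0, -0.0047, 0.0141],
    [0.0, -0.0036, 0.0143],
    [0, 0, 0],
    [0, 0, 0]
  ],
  "rotation": [
    [0, 0, 0],
    [0, 0, 0],
    [0, 0, 0],
    [0, 0, 0],
    [0, 0, 0],
    [0, 0, 0],
    [0, 0, 0],
    [0, 0, 0]
  ]
}}

```text
clock: 40.85
position: [0.4696, 0.0197, 0.0163]
tool_rot: [-3.139, 0.0, 1.466]
force: [5.4, 2.9, 15.6]
grip_width: 0.0073
```

Call:
{"op": "move_arm", "data": {
  "jaw": [255, 255, 255],
  "dp": [
    [0, 0, 0.0015],
    [0, 0, 0],
    [0, 0, 0]
  ],
  "rotation": [
    [0, 0, 0],
    [0, 0, 0],
    [0, 0, 0]
  ]
}}

```text
clock: 41.22
position: [0.4694, 0.0197, 0.0153]
tool_rot: [-3.139, 0.0, 1.466]
force: [3.0, 4.1, 21.5]
grip_width: 0.0074
```

```bash
python3 - <<'E'
from h import *
st(); s=snap("side","s12")
# lid edge match vs shut picture s0 in areas clear of the gripper
a=cv2.imread("pics/s0.png",0).astype(np.float32)
for y0,y1,x0,x1 in((225,285,232,290),(235,285,250,320)):
    b=cv2.cvtColor(s,cv2.COLOR_BGR2GRAY).astype(np.float32)
    print(np.abs(a-b)[y0:y1,x0:x1].mean(), cv2.phaseCorrelate(a[y0:y1,x0:x1].copy(),b[y0:y1,x0:x1].copy()))
E
```

```text
41.23 [0.4694 0.0197 0.0153] [-3.1392e+00  2.0000e-04  1.4660e+00] F [ 3.   4.1 21.5] w 0.0074 q [ 0.24  0.63 -0.53  2.11  0.59  0.56 -0.83]
7.234483 ((0.0584670030433756, 0.23244589933247894), 0.9708272022671169)
8.312857 ((-0.16682620835793216, 0.6906394883378972), 0.9223488468594021)
```

Call:
{"op": "move_arm", "data": {
  "jaw": [255, 255, 130, 130, 130, 130, 130, 130, 130, 130],
  "dp": [
    [0, 0, -0.0015],
    [0, 0, 0],
    [0, 0, 0],
    [0, 0, 0],
    [0, 0, 0],
    [0, 0, -0.02],
    [0, 0, -0.05],
    [0, 0, -0.06],
    [0, 0, -0.06],
    [0, 0, -0.05]
  ],
  "rotation": [
    [0, 0, 0],
    [0, 0, 0],
    [0, 0, 0],
    [0, 0, 0],
    [0, 0, 0],
    [0, 0, 0],
    [0, 0, 0],
    [0, 0, 0],
    [0, 0, 0],
    [0, 0, 0]
  ]
}}

```text
clock: 42.52
position: [0.4689, 0.0196, 0.2104]
tool_rot: [-3.137, 0.001, 1.466]
force: [-0.3, -1.2, 0.4]
grip_width: 0.0418
```

```bash
python3 - <<'E'
from h import *
st(); s=snap("side","s13")
a=cv2.imread("pics/s0.png",0).astype(np.float32);b=cv2.cvtColor(s,cv2.COLOR_BGR2GRAY).astype(np.float32)
for y0,y1,x0,x1 in((225,285,232,290),(215,255,305,355)):
    print(np.abs(a-b)[y0:y1,x0:x1].mean(), cv2.phaseCorrelate(a[y0:y1,x0:x1].copy(),b[y0:y1,x0:x1].copy()))
cv2.imwrite("pics/c13.png",s[130:400,130:480])
E
```

```text
42.52 [0.4689 0.0196 0.2104] [-3.1370e+00  9.0000e-04  1.4663e+00] F [-0.3 -1.2  0.4] w 0.0418 q [ 0.44  0.33 -0.76  1.94  0.27  0.98 -0.54]
2.7962644 ((-0.04048388273697512, 0.022012573936002866), 1.0059913794199626)
3.0465 ((-0.03398492728335256, 0.0594727592280222), 0.9986591534614563)
```

View pics/c13.png

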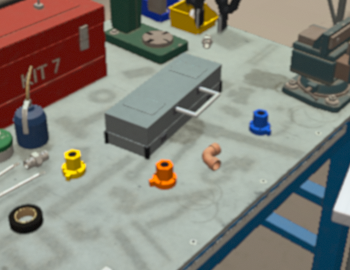

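The lid matches the starting picture to within 0.06 px, the bench is clear of steel dies, and the elbow and tape roll are where they were.

Call:
{"op": "move_arm", "data": {
  "jaw": [130, 130, 130],
  "dp": [
    [0, 0, 0],
    [0, 0, 0],
    [0, 0, 0]
  ],
  "rotation": [
    [0, 0, 0],
    [0, 0, 0],
    [0, 0, 0]
  ]
}}

```text
clock: 42.95
position: [0.4687, 0.0194, 0.2069]
tool_rot: [-3.135, 0.001, 1.466]
force: [0.1, -0.4, -0.6]
grip_width: 0.0419
```

```bash
python3 -c "
from h import *
st(); print(workorder.job_done())"
```

```text
42.95 [0.4687 0.0194 0.2069] [-3.1345e+00  1.1000e-03  1.4661e+00] F [ 0.1 -0.4 -0.6] w 0.0419 q [ 0.44  0.34 -0.75  1.95  0.27  0.97 -0.55]
the job is handed in; nothing more can be done
None
```

I packed the kit and handed the job in at 43 s; the hand-in gives no verdict. The lid was opened and left leaning back. Both steel die heads on the bench (there were only two) went into cups, and the stopper went into the flask. I then brought the lid down by its bar at about 0.6 rad/s and let go.

**Last checks:**
- **Dies and stopper:** with the lid open, the pictures showed both lugs in their slots and the stopper upright in the flask. The dies and the stopper met resistance at the heights expected for seated parts.
- **Lid:** after release it matched the starting picture to within 0.06 px, so it is fully shut.
- **Bystanders:** the elbow and tape roll looked unmoved in the final picture. I did not measure the nipple, but I never worked near it.

**What disagreed or went wrong:**
- The fingertips were 20 to 35 mm behind the reported tool point, by the pictures and by touch. The first grip on the bar closed on air, so I allowed for this from then on.
- The finger opening read 1 to 3 mm too small on every grip.
- One die was knocked about 35 mm towards the bench edge partway through, so I found it again before picking it up.
- Seating that die pressed it down with 52 N for a moment, which was harder than I meant.

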